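# Hang the wick bar on a tilted pouring cradle and clamp it with the T-key

### The arm

A 6-joint arm with a two-finger parallel gripper is mounted at the origin on a cart in front of the work surface, level with it; the furniture and walls round the work are solid. World frame = base frame: x ahead of the robot, y to its left, z up, the work surface at z = 0. Lengths are in m, angles in rad, forces in N, time in s.
With the tool pointing down it reaches from about 0.225 to 0.875 m from the base axis. Payload 3.4 kg.
Tool frame: the origin (TCP) lies at the very end of the fingers, on their centre line; the grasp point (between the pads) lies 19 mm behind it; z points along the fingers, y is the line along which they close (so a half turn about z gives the same grasp; the last joint's range is limited). The gripper opens to 85 mm and grips with 20 to 120 N. Pads are 22 mm wide; open, the fingers measure 114 mm over their backs; the gripper's body (76 mm by 85 mm) begins 54 mm behind the grasp point. The pads swing forward as they close: fully open they stand 13 mm farther back than shut.
Start: joints at [1.037, 0.276, 1.505, -0, 1.361, -0.121], TCP at [0.231, 0.527, 0.231] pointing down, gripper open.
Joint ranges: [-2.89, 2.89], [-0.75, 2.08], [0.22, 2.7], [-1.18, 4.32], [0.11, 2.71], [-2.7, 2.7]. Speed limits (rad/s): [2.57, 2.57, 3.14, 3.14, 3.14, 3.14].

### API

Orientations are given as a unit quaternion [w, x, y, z].
In Python, from rig import manip, eyes gives the robot as it stands.
- The arm moves only by the tool servo_tool, never from a script. Its argument "series" is text: rows parted by semicolons, each of 7 numbers parted by spaces: the shift along the tool's x, y, z in m, then the turn, a rotation vector about the tool's x, y, z in degrees, then the closure, from 0 (fully open) to 1 (shut). In form: dx dy dz ax ay az fingers; .... A call has 1 to 5 rows; each row is the pose to reach, as a shift and turn from the pose commanded when the call began, along the tool's axes at that moment; what a row does not reach only later rows make up. A row lasts 1/10 s, in which the tool goes at most 50 mm and 8.59 degrees, less where a joint would pass 70% of its speed; a pose out of reach is approached as far as the arm can. A call with a gripper value outside its range is refused whole. The fingers move at their own pace and stop on an object; "squeeze" is the grip in N (left out, the last holds). Time passes only in rows, so rows that repeat a pose let the fingers close. It gives the time, the measured TCP pose, the force, the opening and the grip force at its end, in the units of the state.
- manip.get_state(): the state, without advancing time (a new reading comes with each control period).
- eyes.get_image(name): name is "scene" or "top" or "wrist"; returns the picture (480x640x3 uint8, red, green, blue); there is no depth.
- eyes.camera_info(name): a dict with "fx", "fy", "cx", "cy" (pixels), "eye" and "orientation" of the camera in the world. Camera axes: x right, y down, z forward; pixel columns grow to the right and rows downward; lengths in m; the calibration is good to about 2 mm. A picture is of the moment at which its call begins: read the wrist's pose just before it. camera_info takes no time and is no camera call; for the wrist camera it gives the pose at the moment of the call.
- manip.sign_off(): hands the job in; it is judged then, once.
The state is a dict: "clock": time; "qpos": joint angles; "qd": joint speeds; "effort": joint torques, N m; "position": TCP position; "ee_rot": TCP orientation; "contact_force": force on the tool from outside, world axes, zero at the start; "moment": the same for the moment, N m; "width": finger opening in m; "gripper_force": force on a finger pad.
Only numpy, scipy, OpenCV 4.12 (cv2) and the standard library are available. Lean on these libraries where they do the work, as an engineer would, in place of code of your own. Each camera call takes 0.05 s, during which the arm holds its last target. There are 200 camera calls.

### The job

Get the tilted pouring cradle ready for wicking: hang the aluminium wick bar over the tin by sliding its two slots downhill onto the clamp screw (under its head) and the plain pin, fully home and flat on the rests. Then take the red T-key from its wooden block, set it square into the clamp screw before you turn, screw clockwise until the head is tight on the bar, and put the key back in its hole, standing upright on its collar. Do not turn the screw with the key leaning, and leave the loose tins and the lid alone.

Things in the scene. Friction and masses are not known exactly. Their poses are not given: they have to be found in the camera images.
- deck: tilted plywood deck of the fixed pouring cradle (200 x 130 x 130 mm), an empty tin fixed on it (72 mm wide, rim at z 44 mm). Origin on the deck under the tin's centre; x uphill (slope 25 degrees, low edge to the robot's side and right), z square off the deck. Two rests at y +56 and -56 mm, 32 mm wide, x -22 to +68 mm, flat tops at z 48 mm, carry the bar; only the tin lies between them
- pin_top (a point): top of the plain steel pin, 9 mm thick, that stands 16 mm high out of the rest at deck y = -56 mm, x = 0 (its top at deck z = 64 mm); axes as the deck's
- clamp_screw: steel screw in the rest at deck y = +56 mm, x = 0. Origin on its axis at the underside of the head, z out of the deck; x and y turn with it. At screw_turn 0 the underside is 10 mm above the rest. Shank 9 mm thick. Head 38 mm across, top at z 15 mm, with a square socket 16 mm wide, sides along x and y, open above, floor at z 3 mm
- screw_turn (a joint): angle of the clamp screw, rad; grows as it goes in (clockwise seen from above). Starts between -0.15 and 0.1. Steep thread, 14 mm a turn. Friction about 0.06 N m; stays where left. The head meets the home bar at about 0.9; some 0.15 rad more makes it tight. Stop at 1.6
- wick_bar: loose flat aluminium bar, 150 mm long (y), 36 wide (x), 8 thick, 0.11 kg, flat on the table. Origin in the middle of its underside. Two slots 14 mm wide, 23 mm deep, open in its edge at x -18 mm, centred at y +56 and -56 mm. Grasp it across its width in the middle. Home, its axes are the deck's, origin at deck 0, 0, 48 mm; to clear the screw head lower it 42 mm or more uphill, then slide it down
- t_key: T-key, 0.16 kg, upright in its block. Origin at the tip, z up the shank. Square tip 14 mm wide, 18 long, sides along x and y, pointed nose; shank 15 mm; collar 36 mm across, its underside at z 50 mm, rests on the block; red handle centred at z 120 mm, 90 mm long (x), 16 thick (y), 18 high. In the screw its tip stands on the socket's floor, with about 0.2 rad of play either way
- key_block: light wooden block, fixed, 64 x 116 x 62 mm. Origin in the middle of its underside, z up. The key's hole, 25 mm wide and 58 mm deep, opens in the middle of its top at z = 62 mm; small empty holes on both sides of it along y
- loose_tin_a: empty candle tin, 72 mm wide, 44 mm tall, loose bystander, origin under its centre
- loose_tin_b: empty candle tin, 72 mm wide, 44 mm tall, loose bystander, origin under its centre
- lid_a: tin lid, 74 mm wide, 11 mm high, loose bystander, origin under its centre

How it is judged:
On the way, in this order (a step that is already met when the one before it is completed fails the run):
1. the bar hangs on both pins by its slots, fully home and flat on the rests, under the head of the screw, which has not been turned (screw_turn under 0.3) (x of wick_bar in the frame of deck between -0.004 and 0.005 m and y of wick_bar in the frame of deck between -0.005 and 0.005 m and z of wick_bar in the frame of deck between 0.045 and 0.0505 m and angle between the z axis of wick_bar and the z axis of deck, either way round below 0.05 rad and angle between the y axis of wick_bar and the y axis of deck, either way round below 0.08 rad and value of joint screw_turn below 0.3 rad), for 0.2 s.
2. the key stands in the screw's socket, square on its axis (within 0.12 rad), before the first turn (screw_turn under 0.35) (x of t_key in the frame of clamp_screw between -0.005 and 0.005 m and y of t_key in the frame of clamp_screw between -0.005 and 0.005 m and z of t_key in the frame of clamp_screw between -0.003 and 0.009 m and angle between the z axis of t_key and the z axis of clamp_screw, either way round below 0.12 rad and value of joint screw_turn below 0.35 rad), for 0.1 s.
3. the screw is tight on the bar (screw_turn over 0.8, more than 5 N between head and bar), the key still in it and square (0.12 rad) (value of joint screw_turn above 0.8 rad and contact force between clamp_screw and wick_bar above 5 N and x of t_key in the frame of clamp_screw between -0.005 and 0.005 m and y of t_key in the frame of clamp_screw between -0.005 and 0.005 m and z of t_key in the frame of clamp_screw between -0.003 and 0.009 m and angle between the z axis of t_key and the z axis of clamp_screw, either way round below 0.12 rad), for 0.2 s.
At the end, for the whole second after the job is handed in: Bar home on the cradle (5 mm, flat within 0.05 rad) and clamped: screw_turn over 0.8, head pressing it with over 5 N. Key let go, upright (0.1 rad) in the block's hole (within 8 mm), its tip 8 to 18 mm above the block's underside. Bar and key at rest (x of wick_bar in the frame of deck between -0.004 and 0.005 m and y of wick_bar in the frame of deck between -0.005 and 0.005 m and z of wick_bar in the frame of deck between 0.045 and 0.0505 m and angle between the z axis of wick_bar and the z axis of deck, either way round below 0.05 rad and angle between the y axis of wick_bar and the y axis of deck, either way round below 0.08 rad and value of joint screw_turn above 0.8 rad and contact force between clamp_screw and wick_bar above 5 N and linear speed of each of wick_bar, t_key below 0.02 m/s and horizontal distance between t_key and key_block below 0.008 m and angle between t_key's own z axis and vertical below 0.1 rad and z of t_key in the frame of key_block between 0.008 and 0.018 m and contact force between t_key and the fingers below 0.1 N); the robot touches nothing.
It fails at once if the screw is turned (faster than 0.15 rad/s) by the key while the key leans more than 0.17 rad off the screw's axis (velocity of joint screw_turn above 0.15 rad/s and contact force between t_key and clamp_screw above 1 N and angle between the z axis of t_key and the z axis of clamp_screw, either way round above 0.17 rad).
It fails at once if a loose tin or the lid is moved by more than 20 mm (distance of any of loose_tin_a, loose_tin_b, lid_a from where it was at the start of the episode above 0.02 m).
It also fails if it takes over 72 s, if anything falls off the work surface, if the arm or the gripper's body presses on something with over 40 N, if the wrist force passes 120 N, or if a joint passes its speed limit or range.

## Working session

There is one attempt and no reset: what is moved stays moved. The work goes in short steps, Python scripts to look and compute and a tool call to move; the robot and the scene stay as the last step left them, time stands still between calls to the robot, and variables do not carry over. Pictures are saved under pics/ and viewed, at most 10 in all, crops included, and the job is handed in when it is done.

Besides the shell and the picture viewer there is one more tool, called after ">>>" as name(argument=value, ...) on one line, values as JSON. servo_tool: Moves the arm, as the interface text tells. Its arguments: {"type":"object","properties":{"series":{"type":"string"},"squeeze":{"type":"number"}},"required":["series"]}

```bash
mkdir -p pics; ls; python3 - <<'E'
from rig import manip, eyes
import cv2, numpy as np
print(manip.get_state())
ims=[]
for n in ["scene","top"]:
    print(n,eyes.camera_info(n))
    im=eyes.get_image(n); np.save(f'pics/{n}0.npy',im); cv2.imwrite(f'pics/{n}0.png',im[:,:,::-1])
E
```

```text
pics
{'clock': 0.0, 'qpos': array([ 1.03700836e+00,  2.76589744e-01,  1.50617935e+00, -3.32938352e-05,
        1.36071041e+00, -1.20988253e-01]), 'qd': array([-6.32191016e-05, -1.31311781e-03, -2.97383662e-04,  4.10735281e-04,
        2.93818822e-04, -1.07772226e-03]), 'effort': array([-1.32669811e-03, -4.16783810e+01, -2.45798117e+01, -2.44415805e-04,
        1.13887555e-02, -4.66350414e-06]), 'position': array([0.23039963, 0.52621264, 0.23042431]), 'ee_rot': array([-2.87964583e-04,  2.04933999e-01,  9.78775340e-01, -8.98548481e-04]), 'contact_force': array([ 0.26216278, -0.05879751,  0.12380743]), 'moment': array([0.00543916, 0.025473  , 0.00437471]), 'gripper_force': 0.0, 'width': 0.08542070562864723}
scene {'fx': 587.0221698914002, 'fy': 587.0221698914002, 'cx': 314.001969280198, 'cy': 233.56112115683277, 'eye': array([-0.483181  , -1.20938108,  0.89931531]), 'orientation': array([-0.49095059,  0.79799508, -0.30121892,  0.17730917])}
top {'fx': 580.2796144654701, 'fy': 580.2796144654701, 'cx': 320.93474188508594, 'cy': 242.3467354583788, 'eye': array([0.29881536, 0.00825167, 1.76724771]), 'orientation': array([-0.04236002,  0.71308474, -0.6976363 ,  0.05494877])}
```

View pics/scene0.png

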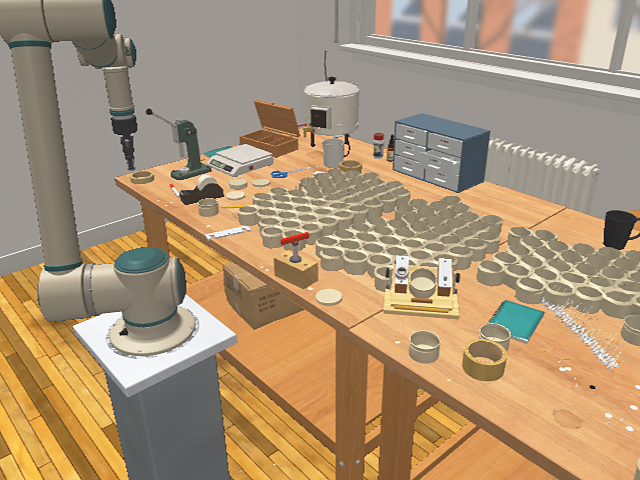

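View pics/top0.png

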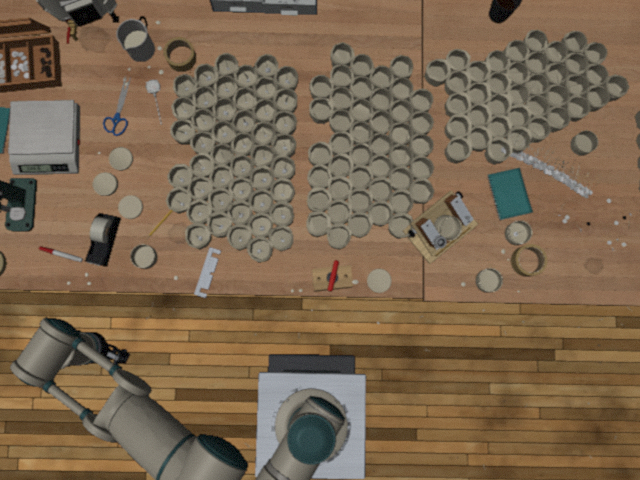

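The scene view shows the bar at (228,232), the key in its block at (296,245), the cradle at (422,285) and loose tins and lid beside them. The top view shows the bar at (207,272), the key at (333,277) and the deck at (442,228).

```bash
cat > h.py <<'E'
import numpy as np, cv2
from scipy.spatial.transform import Rotation as R
from rig import manip, eyes
def rot(q): return R.from_quat(np.roll(q,-1))
def ray(ci,px):
    d=np.array([(px[0]-ci['cx'])/ci['fx'],(px[1]-ci['cy'])/ci['fy'],1.])
    return ci['eye'],rot(ci['orientation']).apply(d)
def plane(ci,px,z):
    e,d=ray(ci,px); return e+d*(z-e[2])/d[2]
def tri(obs):
    A=np.zeros((3,3));b=np.zeros(3)
    for ci,px in obs:
        e,d=ray(ci,px); d=d/np.linalg.norm(d); P=np.eye(3)-np.outer(d,d); A+=P;b+=P@e
    return np.linalg.solve(A,b)
def proj(ci,p):
    q=rot(ci['orientation']).inv().apply(np.atleast_2d(p)-ci['eye'])
    return np.c_[ci['fx']*q[:,0]/q[:,2]+ci['cx'],ci['fy']*q[:,1]/q[:,2]+ci['cy']]
def toTool(dp):
    return rot(manip.get_state()['ee_rot']).inv().apply(dp)
E
python3 - <<'E'
from h import *
t=np.load('pics/top0.npy');s=np.load('pics/scene0.npy')
c=cv2.resize(t[180:280,395:528],None,fx=3,fy=3,interpolation=2)
d=cv2.resize(s[240:340,370:503],None,fx=3,fy=3,interpolation=2)
e=cv2.resize(t[240:305,185:318],None,fx=3,fy=3,interpolation=2)
f=cv2.resize(t[240:305,300:433],None,fx=3,fy=3,interpolation=2)
im=np.vstack([np.hstack([c,d]),np.hstack([e,f])]); print(im.shape)
cv2.imwrite('pics/c1.png',im[:,:,::-1])
ci=eyes.camera_info('top')
for n,p,z in [('bar',(207,272),.008),('key',(333,277),.12),('deck',(442,228),.1),('blk',(332,277),.062),('tinb',(488,280),.044)]: print(n,plane(ci,p,z))
print(eyes.camera_info('wrist'))
E
```

```text
(495, 798, 3)
bar [0.4443579  0.32250114 0.008     ]
key [ 0.42879066 -0.05514323  0.12      ]
deck [ 0.5807907  -0.37208554  0.1       ]
blk [ 0.43330209 -0.05443038  0.062     ]
tinb [ 0.43604365 -0.52159598  0.044     ]
{'fx': 354.3545065793696, 'fy': 354.3545065793696, 'cx': 318.6477500526046, 'cy': 240.26144147291737, 'eye': array([0.17023877, 0.55201956, 0.3732126 ]), 'orientation': array([0.11047669, 0.82982626, 0.54224375, 0.07179822])}
```

View pics/c1.png

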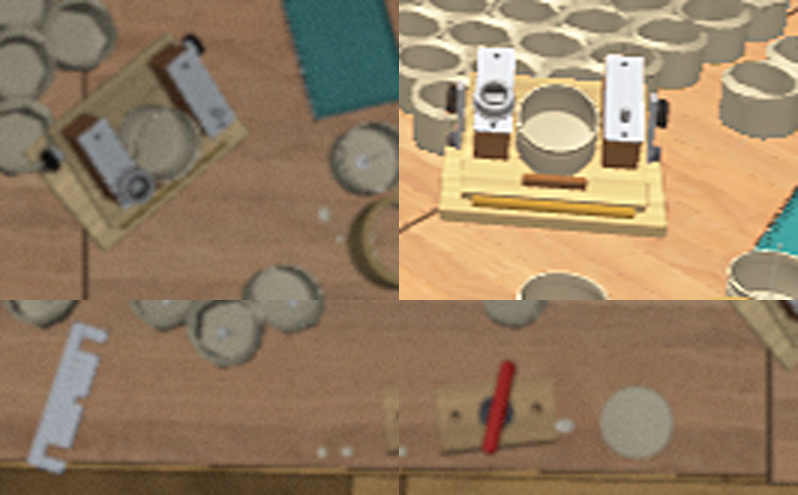

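The crop shows the bar's slots opening towards world -y (image right), the screw head on the left, low rest (top px ~(440,242)), and the pin at top px ~(466,218). The key's handle runs nearly along world x.

>>> servo_tool(series="-0.045 -0.018 0 0 0 -6 0; -0.09 -0.036 0 0 0 -13 0; -0.135 -0.054 0 0 0 -13 0; -0.18 -0.072 0 0 0 -13 0; -0.225 -0.09 0 0 0 -13 0", squeeze=60)

```text
clock: 0.6
position: [0.4015, 0.3524, 0.231]
ee_rot: [-0.0, 0.093, 0.996, -0.0]
contact_force: [0.7, 1.1, -0.6]
width: 0.0854
gripper_force: 0.0
```

>>> servo_tool(series="-0.03 -0.01 0 0 0 0 0; -0.03 -0.01 0 0 0 0 0; -0.03 -0.01 0 0 0 0 0")

```text
clock: 0.9
position: [0.4284, 0.3381, 0.2308]
ee_rot: [-0.001, 0.094, 0.996, -0.0]
contact_force: [-1.0, -0.4, -0.1]
width: 0.085
gripper_force: 0.0
```

```bash
python3 - <<'E'
from h import *
st=manip.get_state(); ci=eyes.camera_info('wrist'); im=eyes.get_image('wrist')
print(st['position'],st['ee_rot'],np.abs(st['qd']).max()); np.save('pics/w1.npy',im); np.save('pics/w1ci.npy',ci)
cv2.imwrite('pics/w1.png',im[:,:,::-1])
E
```

```text
[0.42840281 0.3381416  0.23078786] [-7.55834937e-04  9.37510109e-02  9.95595380e-01 -1.27655406e-04] 0.0319930762308955
```

View pics/w1.png

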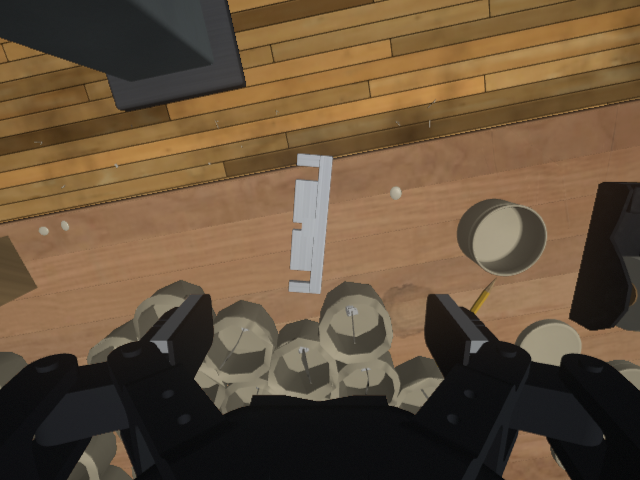

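The bar shows at (312,225), a light silver strip with slots facing left; the fingers are at the bottom. I'll measure it by mask.

```bash
python3 - <<'E'
from h import *
ci=np.load('pics/w1ci.npy',allow_pickle=True).item(); im=np.load('pics/w1.npy')
hsv=cv2.cvtColor(im,cv2.COLOR_RGB2HSV)
m=((hsv[...,1]<40)&(hsv[...,2]>120)).astype(np.uint8); m[:145]=0;m[300:]=0;m[:,:280]=0;m[:,340:]=0
n,l,s,c=cv2.connectedComponentsWithStats(m); k=1+np.argmax(s[1:,4]); print(s[1:])
cs,_=cv2.findContours((l==k).astype(np.uint8),cv2.RETR_EXTERNAL,cv2.CHAIN_APPROX_NONE)
P=np.array([plane(ci,p[0],.008)[:2] for p in max(cs,key=len)],np.float32)
r=cv2.minAreaRect(P*1000); print(r); print(cv2.boxPoints(r))
st=manip.get_state(); Rt=rot(st['ee_rot'])
for v in (np.array([r[0][0],r[0][1],8])/1000,): print(v, Rt.inv().apply(v-st['position']))
print('tool y ang',np.degrees(np.arctan2(*Rt.as_matrix()[[1,0],1])))
E
```

```text
[[ 289  154   44  140 4005]]
((444.6217956542969, 324.0279541015625), (35.5982780456543, 149.2657470703125), 74.49075317382812)
[[367.94714 326.83328]
 [511.77774 286.92056]
 [521.29645 321.22263]
 [377.46585 361.13535]]
[0.4446218  0.32402795 0.008     ] [-0.01971404 -0.0111583   0.22282405]
tool y ang 79.32150956480432
```

>>> servo_tool(series="-0.01 -0.006 0.045 0 0 4.8 0.46; -0.02 -0.011 0.09 0 0 4.8 0.46; -0.02 -0.011 0.135 0 0 4.8 0.46; -0.02 -0.011 0.18 0 0 4.8 0.46; -0.02 -0.011 0.205 0 0 4.8 0.46")

```text
clock: 1.45
position: [0.4424, 0.324, 0.023]
ee_rot: [-0.002, 0.133, 0.991, -0.002]
contact_force: [0.1, -0.7, -0.3]
width: 0.0458
gripper_force: 0.0
```

>>> servo_tool(series="0 0 0.008 0 0 0 0.46; 0 0 0.016 0 0 0 0.46; 0 0 0.02 0 0 0 0.46; 0 0 0.022 0 0 0 0.46; 0 0 0.022 0 0 0 0.46")

```text
clock: 1.95
position: [0.4465, 0.3246, 0.0052]
ee_rot: [0.001, 0.134, 0.991, 0.001]
contact_force: [-0.2, -0.4, 0.8]
width: 0.0463
gripper_force: 0.0
```

```bash
python3 - <<'E'
from h import *
st=manip.get_state(); Rt=rot(st['ee_rot'])
print(st['position'], Rt.inv().apply(np.array([.4446,.324,0])-st['position']),np.degrees(np.arctan2(*Rt.as_matrix()[[1,0],1])),Rt.as_matrix()[:,2], st['contact_force'],st['width'])
im=eyes.get_image('wrist');cv2.imwrite('pics/w2.png',im[:,:,::-1])
E
```

```text
[0.44651695 0.32463119 0.00524304] [ 0.00168694 -0.00112632  0.00523911] 74.55796533294244 [ 0.00171401  0.00101135 -0.99999802] [-0.17854382 -0.41832644  0.77993951] 0.046252788359020275
```

View pics/w2.png

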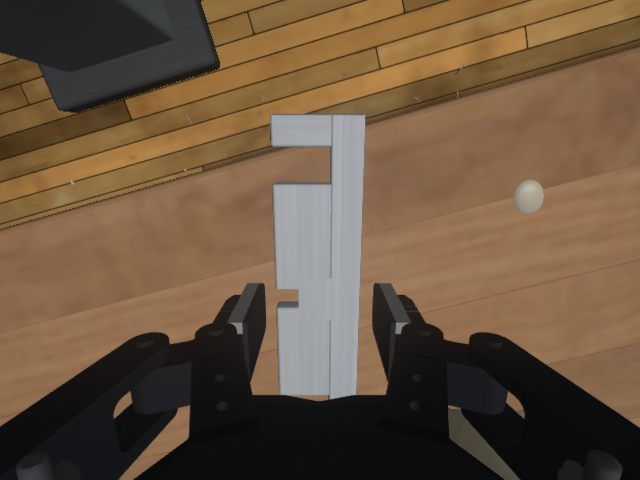

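The bar lies centred between the pads (pads at (250,320) and (390,320)). Go down a bit more and close.

>>> servo_tool(series="0.001 -0.001 0.003 0 0 0 0.46; 0.001 -0.001 0.005 0 0 0 0.46; 0.001 -0.001 0.005 0 0 0 0.75; 0.001 -0.001 0.005 0 0 0 0.75; 0.001 -0.001 0.005 0 0 0 0.75")

```text
clock: 2.5
position: [0.4449, 0.3235, -0.0004]
ee_rot: [0.0, 0.134, 0.991, 0.0]
contact_force: [-1.3, -0.7, 3.5]
width: 0.0339
gripper_force: 60.0
```

>>> servo_tool(series="0 0 -0.03 0 0 0 0.75; 0 0 -0.07 0 0 0 0.75; 0 0 -0.12 0 0 0 0.75; 0 0 -0.17 0 0 0 0.75;  0 0 -0.22 0 0 0 0.75")

```text
clock: 3.0
position: [0.4442, 0.3231, 0.2209]
ee_rot: [-0.0, 0.134, 0.991, -0.0]
contact_force: [0.6, 0.2, -0.9]
width: 0.0343
gripper_force: 60.1
```

>>> servo_tool(series="-0.016 -0.044 -0.015 0 0 7.5 0.75; -0.032 -0.088 -0.03 0 0 15 0.75; -0.048 -0.132 -0.045 0 0 22.5 0.75; -0.064 -0.176 -0.06 0 0 30 0.75; -0.08 -0.22 -0.07 0 0 37.5 0.75")

```text
clock: 3.5
position: [0.4632, 0.0883, 0.2901]
ee_rot: [0.001, 0.448, 0.894, 0.0]
contact_force: [1.0, -0.4, -0.9]
width: 0.0337
gripper_force: 60.2
```

>>> servo_tool(series="-0.041 -0.026 0 0 0 0 0.75; -0.082 -0.052 0 0 0 0 0.75; -0.123 -0.078 0 0 0 0 0.75; -0.164 -0.104 0 0 0 0 0.75; -0.205 -0.13 0 0 0 0 0.75")

```text
clock: 4.0
position: [0.4825, -0.1538, 0.2889]
ee_rot: [-0.0, 0.446, 0.895, 0.0]
contact_force: [1.1, -0.3, -0.3]
width: 0.0338
gripper_force: 60.2
```

>>> servo_tool(series="-0.041 -0.026 0 0 0 0 0.75; -0.082 -0.052 0 0 0 0 0.75; -0.123 -0.078 0 0 0 0 0.75; -0.164 -0.104 0 0 0 0 0.75; -0.205 -0.13 0 0 0 0 0.75")

```text
clock: 4.5
position: [0.5023, -0.3957, 0.2886]
ee_rot: [-0.0, 0.446, 0.895, 0.0]
contact_force: [0.8, 0.2, 0.6]
width: 0.0338
gripper_force: 60.2
```

```bash
cat >> h.py <<'E'
def snap(tag):
    st=manip.get_state(); ci=eyes.camera_info('wrist'); im=eyes.get_image('wrist')
    np.save(f'pics/{tag}.npy',im); np.save(f'pics/{tag}ci.npy',ci); cv2.imwrite(f'pics/{tag}.png',im[:,:,::-1])
    print(st['clock'],st['position'],st['ee_rot'],st['qpos'],np.abs(st['qd']).max(),st['width'])
E
python3 -c "
from h import *
snap('w3')"
```

```text
4.5 [ 0.50231814 -0.39572999  0.28857707] [-4.28643805e-04  4.45998772e-01  8.95033434e-01  2.52910661e-04] [-7.76127289e-01  3.52248489e-01  1.25273737e+00  2.16580430e-04
  1.53757836e+00 -1.42235108e+00] 0.7628628494919978 0.03380025490063193
```

View pics/w3.png

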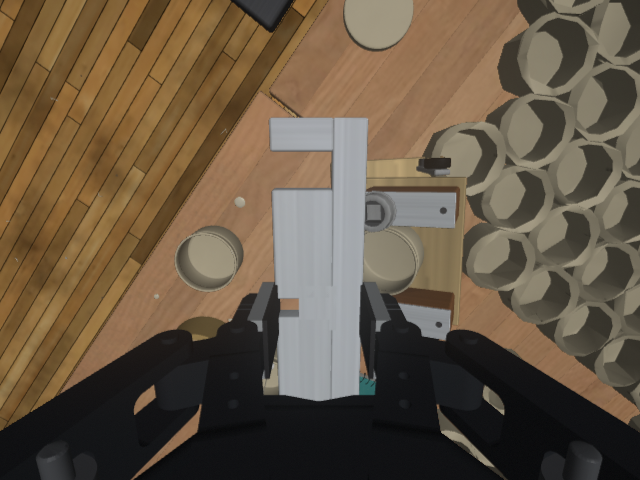

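The screw head is at (375,211), its rest to the right of it; the pin is hidden behind a finger. I'll shift to see the whole cradle.

>>> servo_tool(series="-0.035 -0.03 0 0 0 0 0.75; -0.07 -0.06 0 0 0 0 0.75; -0.08 -0.07 0 0 0 0 0.75; -0.08 -0.07 0 0 0 0 0.75; -0.08 -0.07 0 0 0 0 0.75")

```text
clock: 5.05
position: [0.495, -0.4985, 0.2886]
ee_rot: [-0.001, 0.446, 0.895, 0.001]
contact_force: [-0.2, 0.4, -0.4]
width: 0.0341
gripper_force: 60.2
```

```bash
python3 -c "
from h import *
snap('w4')
im=np.load('pics/w4.npy')
cv2.imwrite('pics/w4c.png',cv2.resize(im[60:310,320:570],(600,600),interpolation=2)[:,:,::-1])"
```

```text
5.05 [ 0.49503788 -0.49846609  0.28862592] [-8.27784927e-04  4.45761870e-01  8.95150580e-01  1.05343602e-03] [-8.88440869e-01  4.56057288e-01  1.08775747e+00  1.23398196e-03
  1.60015662e+00 -1.53515117e+00] 0.022042526739259938 0.034076153220680076
```

View pics/w4c.png

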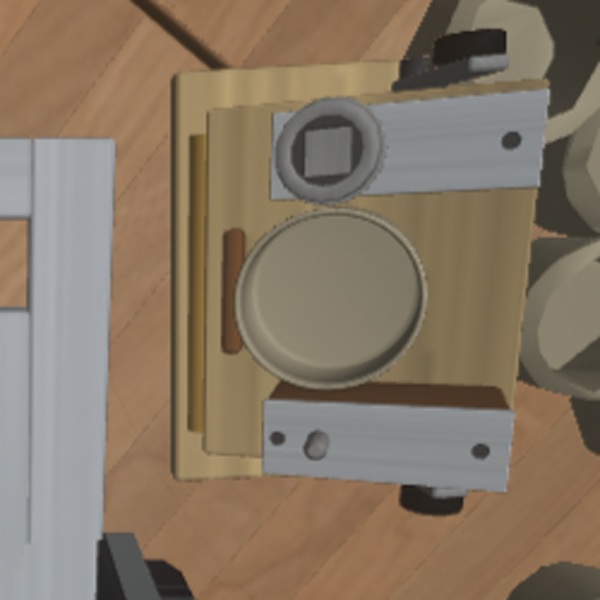

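The crop shows all eight rest-top corners, the pin top at about crop (321,438), the screw head's centre at (329,150) with its square socket nearly along the deck axes.

```bash
cat > deck.py <<'E'
from h import *
from scipy.optimize import least_squares
def Rdeck(yaw,slope=25): return R.from_euler('ZY',[yaw,-slope],degrees=True)
def fit(obs,p0,free=False):
    # obs: list of (ci, Nx2 px, Nx3 deck mm)
    def res(p):
        r=Rdeck(p[3],p[4] if free else 25)
        return np.concatenate([(proj(ci,r.apply(X/1000)+p[:3])-px).ravel() for ci,px,X in obs])
    s=least_squares(res,p0,loss='soft_l1',f_scale=.7); return s.x,s.fun.reshape(-1,2)
E
python3 - <<'E'
from deck import *
ci=np.load('pics/w4ci.npy',allow_pickle=True).item(); im=np.load('pics/w4.npy')
cr=np.array([[548,89],[539,188],[271,199],[272,112],[263,400],[264,474],[507,491],[513,410],[321,438],[329,150]],float)
px=cr/2.4+[320,60]-.3
g=cv2.cvtColor(im,cv2.COLOR_RGB2GRAY); sp=cv2.cornerSubPix(g,px[:8].astype(np.float32).copy(),(3,3),(-1,-1),(3,30,.01))
print(np.round(np.c_[px[:8],sp],1))
X=np.array([[68,72,48],[68,40,48],[-22,40,48],[-22,72,48],[-22,-40,48],[-22,-72,48],[68,-72,48],[68,-40,48],[0,-56,64],[0,56,73]],float)
p0=np.array([.58,-.37,.05,35,25.])
for name,q in (('hand',px),('sub',np.vstack([sp,px[8:]]))):
  for free in (False,True):
    p,r=fit([(ci,q,X)],p0,free); print(name,free,np.round(p,4)); print(np.round(r,1).tolist())
E
```

```text
[[548.   96.8 548.8  97.5]
 [544.3 138.  544.7 136.8]
 [432.6 142.6 432.5 142.6]
 [433.  106.4 433.5 107.3]
 [429.3 226.4 431.1 225.8]
 [429.7 257.2 428.4 257.6]
 [531.  264.3 530.5 264.5]
 [533.4 230.5 532.1 230.5]]
hand False [ 0.5971 -0.3851  0.0507 40.0269 25.    ]
[[0.7, -0.2], [0.0, -0.5], [-0.1, 0.4], [0.5, 0.7], [0.8, -0.6], [-0.6, -1.0], [-0.3, -0.1], [0.8, -0.2], [-2.3, 4.8], [-0.8, 0.4]]
hand True [ 0.5954 -0.3864  0.0514 40.036  22.9832]
[[0.5, -0.1], [-0.1, -0.6], [-0.4, 0.5], [0.2, 0.5], [0.5, -0.1], [-0.8, -0.4], [-0.4, -0.4], [0.8, -0.4], [-1.7, 5.2], [0.3, 0.3]]
sub False [ 0.5973 -0.3849  0.0503 39.8687 25.    ]
[[0.1, -0.6], [-0.2, 0.9], [0.3, 0.4], [0.4, -0.3], [-1.0, -0.3], [0.7, -1.6], [-0.0, -0.3], [2.1, -0.1], [-2.3, 4.6], [-0.4, 0.4]]
sub True [ 0.5962 -0.3859  0.0508 39.8779 23.614 ]
[[0.0, -0.5], [-0.3, 0.9], [0.1, 0.4], [0.2, -0.4], [-1.2, 0.1], [0.5, -1.2], [-0.1, -0.5], [2.1, -0.2], [-1.9, 4.9], [0.3, 0.3]]
```

```bash
cat >> deck.py <<'E'
D=np.array([.5972,-.3850,.0505]); YAW=39.95
def goal(pd,extra=R.identity(),D=D,YAW=YAW):
    rd=Rdeck(YAW); M=rd.as_matrix(); Rg=R.from_matrix(np.c_[M[:,1],M[:,0],-M[:,2]])*extra
    st=manip.get_state(); Rt=rot(st['ee_rot']); pw=rd.apply(np.array(pd)/1000)+D
    print('goal',np.round(pw,4),'tool shift',np.round(Rt.inv().apply(pw-st['position']),4),'rotvec',np.round((Rt.inv()*Rg).as_rotvec(degrees=True),2))
    q=rd.inv().apply(st['position']-D)*1000; print('now in deck mm',np.round(q,1),'q',np.round(st['qpos'],2),'F deck',np.round(rd.inv().apply(st['contact_force']),1))
E
python3 - <<'E'
from deck import *
ci=np.load('pics/w4ci.npy',allow_pickle=True).item()
cr=np.array([[548,89],[539,188],[271,199],[272,112],[263,400],[264,474],[507,491],[513,410],[315,449],[329,150]],float)
px=cr/2.4+[320,60]-.3
X=np.array([[68,72,48],[68,40,48],[-22,40,48],[-22,72,48],[-22,-40,48],[-22,-72,48],[68,-72,48],[68,-40,48],[0,-56,64],[0,56,73]],float)
print(np.round(fit([(ci,px,X)],np.array([.58,-.37,.05,35,25.]))[0],4))
st=manip.get_state(); Rt=rot(st['ee_rot'])
# bar outline in wrist image, upper part
im=np.load('pics/w4.npy'); hsv=cv2.cvtColor(im,cv2.COLOR_RGB2HSV)
m=((hsv[...,1]<40)&(hsv[...,2]>120)); 
print('top rows', [int(np.argmax(m[100:200,c]))+100 for c in (280,300,320,340,355)])
print('cols row130', np.flatnonzero(m[130,255:400])[[0,-1]]+255, 'row 240',np.flatnonzero(m[240,255:400])[[0,-1]]+255)
pts=np.array([[.075,-.018,-.008],[.075,.018,-.008],[.02,-.018,-.008],[.02,.018,-.008],[.049,0,-.008]])
print(np.round(proj(ci,Rt.apply(pts)+st['position']),1))
print('slot rows at col 290', np.flatnonzero(np.diff(m[100:260,290].astype(int)))+100)
goal([45,0,112])
E
```

```text
[ 0.5968 -0.3853  0.0512 39.9725 25.    ]
top rows [118, 118, 117, 117, 117]
cols row130 [270 367] row 240 [273 363]
[[270.6 115.3]
 [371.1 115.2]
 [275.7 261.2]
 [366.  261.1]
 [320.8 188.1]]
slot rows at col 290 [117 149 189]
goal [ 0.5922 -0.3892  0.171 ] tool shift [0.0281 0.1427 0.1183] rotvec [-24.93   0.53  -2.82]
now in deck mm [-35.7 -21.2 280. ] q [-0.89  0.46  1.09  0.    1.6  -1.54] F deck [-0.9 -0.9 -1. ]
```

>>> servo_tool(series="0.007 0.035 0.03 -7 0.1 -0.8 0.75; 0.014 0.071 0.06 -14 0.3 -1.6 0.75; 0.022 0.107 0.09 -21 0.4 -2.4 0.75; 0.029 0.143 0.118 -25 0.5 -2.8 0.75; 0.029 0.143 0.118 -25 0.5 -2.8 0.75")

```text
clock: 5.6
position: [0.5901, -0.3833, 0.1663]
ee_rot: [0.087, 0.413, 0.884, 0.199]
contact_force: [-0.4, 0.9, -2.1]
width: 0.0339
gripper_force: 60.2
```

```bash
python3 -c "
from deck import *
goal([46,1,52])
snap('w5')
goal([46,1,52])
"
```

```text
goal [ 0.6117 -0.3716  0.1171] tool shift [-0.0054  0.001   0.0547] rotvec [ 0.11 -0.62 -0.14]
now in deck mm [ 45.    5.9 106.8] q [-0.9   0.49  1.41  0.46  1.29 -1.74] F deck [-0.6  1.  -2. ]
5.6 [ 0.59007508 -0.38332332  0.16628162] [0.0869276  0.41291722 0.88443341 0.19930006] [-0.89994599  0.49172191  1.4143128   0.45689878  1.29001313 -1.73794612] 0.11363725833790614 0.03393916380607994
goal [ 0.6117 -0.3716  0.1171] tool shift [-0.0024  0.001   0.0578] rotvec [-0.   -0.27 -0.02]
now in deck mm [ 45.    3.1 109.8] q [-0.9   0.49  1.41  0.45  1.29 -1.74] F deck [0.  0.6 0.6]
```

View pics/w5.png

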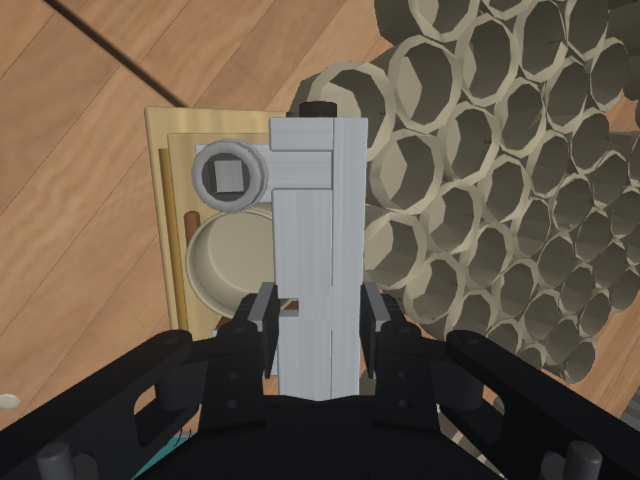

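The bar is held over the rests, uphill of the screw head, whose ring centre is at (230,175); the low outer rest corner is at (196,145).

```bash
python3 - <<'E'
from deck import *
ci=eyes.camera_info('wrist'); im=np.load('pics/w5.npy')
g=cv2.GaussianBlur(cv2.cvtColor(im,cv2.COLOR_RGB2GRAY),(5,5),1)[125:225,180:280]
c=cv2.HoughCircles(g,cv2.HOUGH_GRADIENT,1.2,50,param1=100,param2=20,minRadius=30,maxRadius=42); print(c+np.array([180,125,0]) if c is not None else c)
print(np.round(proj(ci,Rdeck(YAW).apply(np.array([[0,56,73],[0,56,58],[-22,72,48],[19,56,73],[-19,56,73]])/1000)+D),1))
goal([46,1,52])
E
```

```text
[[[225.         174.80000305  35.88000107]]]
[[228.9 170.4]
 [235.7 168.5]
 [198.4 138.2]
 [267.  170.3]
 [190.9 170.4]]
goal [ 0.6117 -0.3716  0.1171] tool shift [-0.0024  0.001   0.0578] rotvec [-0.   -0.27 -0.02]
now in deck mm [ 45.    3.1 109.8] q [-0.9   0.49  1.41  0.45  1.29 -1.74] F deck [0.  0.6 0.6]
```

>>> servo_tool(series="-0.001 0.001 0.02 0 -0.2 0 0.75; -0.002 0.001 0.04 0 -0.2 0 0.75; -0.002 0.001 0.05 0 -0.2 0 0.75; -0.002 0.001 0.053 0 -0.2 0 0.75; -0.002 0.001 0.053 0 -0.2 0 0.75")

```text
clock: 6.15
position: [0.6113, -0.3772, 0.1246]
ee_rot: [0.095, 0.413, 0.885, 0.195]
contact_force: [0.4, -0.3, -0.4]
width: 0.034
gripper_force: 60.3
```

```bash
python3 -c "
from deck import *
goal([46,1,48])
snap('w6')
goal([46,1,48])
"
```

```text
goal [ 0.613  -0.3705  0.1134] tool shift [0.0042 0.0003 0.0125] rotvec [-0.01  0.4   0.05]
now in deck mm [45.7 -3.1 60.5] q [-0.87  0.53  1.46  0.47  1.19 -1.75] F deck [-0.1 -0.5 -0.4]
6.15 [ 0.61133707 -0.37721837  0.12464156] [0.09466637 0.41330629 0.88451155 0.19456492] [-0.86903802  0.53028048  1.45538344  0.47275318  1.18810857 -1.75213308] 0.010618451294144888 0.03403873647984771
goal [ 0.613  -0.3705  0.1134] tool shift [0.0045 0.0004 0.0129] rotvec [-0.01  0.44  0.04]
now in deck mm [45.6 -3.4 60.9] q [-0.87  0.53  1.46  0.47  1.19 -1.75] F deck [-0.6  0.2  0.1]
```

>>> servo_tool(series="0 0 0 0 0 0 0.75; 0 0 0 0 0 0 0.75")

```text
clock: 6.4
position: [0.6111, -0.3778, 0.1246]
ee_rot: [0.095, 0.414, 0.884, 0.195]
contact_force: [0.2, 0.2, -0.5]
width: 0.0337
gripper_force: 60.3
```

```bash
python3 - <<'E'
from deck import *
goal([46,1,48])
im=np.load('pics/w6.npy');
snap('w7'); im2=np.load('pics/w7.npy'); goal([46,1,48])
ci=eyes.camera_info('wrist')
for im in (im,im2):
  g=cv2.GaussianBlur(cv2.cvtColor(im,cv2.COLOR_RGB2GRAY),(5,5),1)[100:260,150:280]
  c=cv2.HoughCircles(g,cv2.HOUGH_GRADIENT,1.2,50,param1=100,param2=20,minRadius=35,maxRadius=60); print(c+np.array([150,100,0]) if c is not None else c)
print(np.round(proj(ci,Rdeck(YAW).apply(np.array([[0,56,73],[0,56,58],[-22,72,48],[19,56,73],[-19,56,73]])/1000)+D),1))
E
```

```text
goal [ 0.613  -0.3705  0.1134] tool shift [0.0045 0.0009 0.0127] rotvec [ 0.    0.43 -0.01]
now in deck mm [45.1 -3.4 60.7] q [-0.87  0.53  1.46  0.47  1.19 -1.75] F deck [ 0.1  0.  -0.6]
6.4 [ 0.6110522  -0.37784277  0.1246217 ] [0.09490097 0.41377007 0.88426478 0.19458657] [-0.8700658   0.53032164  1.45546779  0.47307543  1.18785456 -1.75230075] 0.0046071290292388975 0.03374653800962991
goal [ 0.613  -0.3705  0.1134] tool shift [0.0044 0.0009 0.0125] rotvec [ 0.01  0.41 -0.01]
now in deck mm [45.1 -3.3 60.6] q [-0.87  0.53  1.46  0.47  1.19 -1.75] F deck [-0.2 -0.3 -2. ]
[[[195.         161.80000305  48.68000031]
  [227.40000153 249.40000916  47.24000168]]]
[[[192.60000229 161.80000305  51.31999969]
  [228.6000061  249.40000916  48.56000137]]]
[[193.8 161.8]
 [206.5 159.7]
 [157.4 119. ]
 [246.8 161.8]
 [140.7 161.9]]
```

View pics/w7.png

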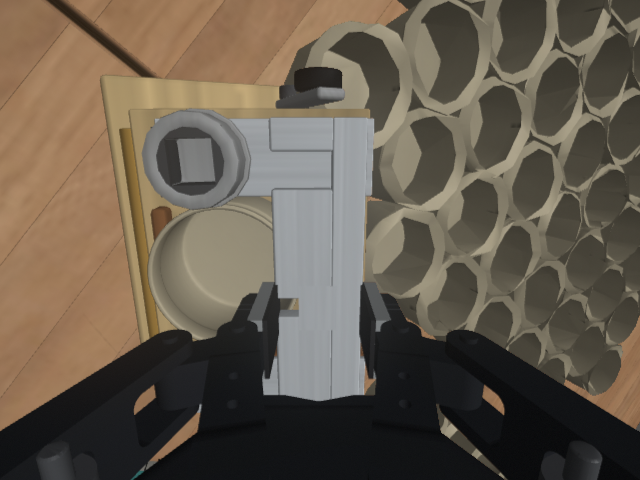

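>>> servo_tool(series="0.002 0.001 0.003 0 0.4 0 0.75; 0.0045 0.001 0.007 0 0.4 0 0.75; 0.0045 0.001 0.009 0 0.4 0 0.75; 0.0045 0.001 0.009 0 0.4 0 0.75")

```text
clock: 6.85
position: [0.6116, -0.3704, 0.1157]
ee_rot: [0.091, 0.413, 0.885, 0.196]
contact_force: [-0.1, 0.7, -1.4]
width: 0.034
gripper_force: 60.3
```

```bash
python3 -c "
from deck import *
goal([46,1,48])"
```

```text
goal [ 0.613  -0.3705  0.1134] tool shift [-0.0009 -0.      0.0025] rotvec [ 0.   -0.09 -0.03]
now in deck mm [46.   1.9 50.5] q [-0.86  0.54  1.47  0.48  1.18 -1.75] F deck [-0.2  0.6 -1.4]
```

>>> servo_tool(series="-0.0008 0 0.001 0 0 0 0.75; -0.0008 0 0.002 0 0 0 0.75; -0.0008 0 0.002 0 0 0 0.75")

```text
clock: 7.15
position: [0.6116, -0.3705, 0.1156]
ee_rot: [0.09, 0.413, 0.885, 0.197]
contact_force: [-7.5, -0.2, 8.3]
width: 0.0339
gripper_force: 61.4
```

>>> servo_tool(series="0 0 0.001 0 0 0 0.75; 0 0 0.001 0 0 0 0.75")

```text
clock: 7.35
position: [0.6117, -0.3705, 0.1156]
ee_rot: [0.09, 0.412, 0.885, 0.196]
contact_force: [-11.0, -0.4, 12.4]
width: 0.0341
gripper_force: 61.8
```

>>> servo_tool(series="0 0 -0.003 0 0 0 0.75; 0 0 -0.002 0 0 0 0.75; 0 -0.008 -0.002 0 0 0 0.75; 0 -0.016 -0.002 0 0 0 0.75; 0 -0.016 -0.002 0 0 0 0.75")

```text
clock: 7.85
position: [0.6022, -0.3813, 0.109]
ee_rot: [0.092, 0.413, 0.884, 0.197]
contact_force: [-0.5, -1.3, 5.0]
width: 0.034
gripper_force: 61.0
```

```bash
python3 -c "
from deck import *
goal([1,1,50])"
```

```text
goal [ 0.5811 -0.3972  0.0962] tool shift [ 0.0013 -0.0294  0.0004] rotvec [ 0.09  0.08 -0.03]
now in deck mm [30.4 -0.4 50.4] q [-0.88  0.54  1.48  0.48  1.17 -1.78] F deck [ 1.  -0.7  5. ]
```

```bash
python3 - <<'E'
from deck import *
snap('w8'); ci=eyes.camera_info('wrist'); im=np.load('pics/w8.npy'); goal([1,1,50])
rd=Rdeck(YAW)
def dk(px,z):
    e,d=ray(ci,px); e=rd.inv().apply(e-D)*1000; d=rd.inv().apply(d); return e+d*(z-e[2])/d[2]
h=cv2.cvtColor(im,cv2.COLOR_RGB2HSV); 
for c in (285,295,305): print(c,h[110:200,c,2].tolist())
for r in (117.5,149.5,189.5): print(r,np.round(dk((300,r),56),1))
for c in (270,367.5): print(c,np.round(dk((c,130),56),1))
E
```

```text
7.85 [ 0.60218918 -0.38128082  0.10904508] [0.09241965 0.41331294 0.88431255 0.19652569] [-0.88404484  0.54163684  1.47818162  0.47856292  1.16976308 -1.78098097] 0.012216908253797653 0.03400128341315861
goal [ 0.5811 -0.3972  0.0962] tool shift [ 0.0013 -0.0294  0.0004] rotvec [ 0.06  0.08 -0.02]
now in deck mm [30.4 -0.3 50.4] q [-0.88  0.54  1.48  0.48  1.17 -1.78] F deck [0.  1.  5.4]
285 [170, 170, 171, 164, 142, 155, 149, 135, 160, 159, 160, 159, 158, 159, 161, 162, 161, 160, 159, 158, 157, 157, 156, 157, 159, 160, 160, 159, 158, 159, 159, 160, 160, 159, 158, 158, 158, 157, 154, 139, 115, 117, 156, 157, 159, 159, 157, 154, 152, 150, 145, 127, 128, 118, 123, 132, 139, 142, 143, 143, 142, 140, 138, 131, 125, 122, 115, 120, 121, 131, 139, 140, 152, 150, 150, 150, 151, 144, 108, 121, 155, 165, 164, 164, 164, 164, 164, 163, 163, 163]
295 [172, 172, 172, 164, 136, 148, 143, 133, 161, 160, 160, 160, 160, 160, 161, 162, 162, 161, 159, 158, 157, 157, 157, 158, 160, 161, 161, 160, 160, 161, 161, 161, 161, 161, 160, 159, 159, 159, 155, 140, 115, 118, 156, 157, 159, 160, 159, 157, 156, 155, 155, 155, 158, 159, 160, 160, 160, 159, 160, 161, 161, 160, 160, 159, 160, 160, 161, 162, 163, 163, 161, 160, 159, 157, 156, 155, 156, 146, 111, 124, 159, 165, 164, 164, 164, 164, 164, 163, 164, 163]
305 [66, 64, 62, 84, 134, 146, 142, 134, 162, 161, 162, 161, 161, 161, 163, 163, 162, 162, 161, 160, 159, 158, 158, 159, 161, 161, 162, 161, 161, 162, 162, 162, 162, 161, 162, 161, 160, 160, 157, 141, 115, 118, 157, 158, 159, 160, 159, 158, 156, 155, 156, 155, 157, 159, 160, 160, 159, 159, 161, 161, 162, 160, 160, 160, 160, 160, 161, 163, 164, 162, 161, 160, 158, 157, 156, 156, 156, 147, 111, 122, 154, 161, 160, 160, 160, 160, 160, 160, 161, 160]
117.5 [23.3 74.4 56. ]
149.5 [23.1 63.  56. ]
189.5 [22.9 48.  56. ]
270 [12.1 70.  56. ]
367.5 [48.2 70.  56. ]
```

>>> servo_tool(series="0.0005 -0.006 0 0 0 0 0.75; 0.0005 -0.012 0 0 0 0 0.75; 0.0005 -0.018 0 0 0 0 0.75; 0.0005 -0.022 0 0 0 0 0.75; 0.0005 -0.022 0 0 0 0 0.75")

```text
clock: 8.4
position: [0.5868, -0.3935, 0.0999]
ee_rot: [0.093, 0.413, 0.884, 0.197]
contact_force: [-0.7, -0.9, 5.8]
width: 0.034
gripper_force: 61.0
```

```bash
python3 -c "
from deck import *
goal([0,0.3,50])"
```

```text
goal [ 0.5808 -0.3983  0.0958] tool shift [ 0.0001 -0.0086  0.0004] rotvec [ 0.11  0.08 -0.03]
now in deck mm [ 8.6  0.2 50.4] q [-0.91  0.55  1.49  0.48  1.16 -1.82] F deck [ 1.4 -0.2  5.7]
```

>>> servo_tool(series="0 -0.004 0 0 0 0 0.75; 0 -0.008 0 0 0 0 0.75; 0 -0.01 0 0 0 0 0.75; 0 -0.011 0 0 0 0 0.75")

```text
clock: 8.8
position: [0.5803, -0.399, 0.0959]
ee_rot: [0.093, 0.413, 0.884, 0.198]
contact_force: [2.4, 3.3, 7.6]
width: 0.0339
gripper_force: 61.2
```

```bash
python3 -c "
from deck import *
goal([0,0.3,50])"
```

```text
goal [ 0.5808 -0.3983  0.0958] tool shift [0.0001 0.0007 0.0005] rotvec [ 0.26  0.09 -0.03]
now in deck mm [-0.7  0.2 50.5] q [-0.93  0.55  1.5   0.48  1.16 -1.83] F deck [6.9 1.  5.2]
```

>>> servo_tool(series="0 0.001 0 0 0 0 0.5; 0 0.001 0 0 0 0 0.4; 0 0.001 0 0 0 0 0.3; 0 0.001 -0.01 0 0 0 0.3; 0 0.001 -0.03 0 0 0 0.2")

```text
clock: 9.3
position: [0.5684, -0.4058, 0.1207]
ee_rot: [0.089, 0.413, 0.885, 0.197]
contact_force: [0.2, -0.6, 0.1]
width: 0.0683
gripper_force: 0.0
```

>>> servo_tool(series="0 0 -0.04 0 0 0 0; 0 0 -0.08 0 0 0 0; 0 0 -0.12 0 0 0 0; 0 0 -0.14 0 0 0 0; 0 0 -0.14 0 0 0 0")

```text
clock: 9.8
position: [0.5238, -0.4475, 0.2529]
ee_rot: [0.094, 0.413, 0.885, 0.194]
contact_force: [0.5, -0.9, -0.9]
width: 0.0851
gripper_force: 0.0
```

```bash
python3 - <<'E'
from deck import *
snap('w9'); ci=eyes.camera_info('wrist'); goal([0,0,200])
im=np.load('pics/w9.npy'); pts=np.array([[18,75,56],[-18,75,56],[18,-75,56],[18,30,56],[0,56,73],[0,-56,64]])
print(np.round(proj(ci,Rdeck(YAW).apply(pts/1000.)+D),1))
cv2.imwrite('pics/w9c.png',cv2.resize(im[40:440,120:520],(600,600),interpolation=2)[:,:,::-1])
# key via top+scene
hs={}
for n in ('top','scene'):
    c=eyes.camera_info(n); m=np.load(f'pics/{n}0.npy'); h=cv2.cvtColor(m,cv2.COLOR_RGB2HSV)
    r=(((h[...,0]<8)|(h[...,0]>172))&(h[...,1]>150)&(h[...,2]>80)).astype(np.uint8)
    nn,l,s,cc=cv2.connectedComponentsWithStats(r); 
    k=[i for i in range(1,nn) if s[i,4]>50]; print(n,[(s[i].tolist(),np.round(cc[i],1).tolist()) for i in k])
E
```

```text
9.8 [ 0.52377396 -0.44745384  0.25288169] [0.09437752 0.41322546 0.88467599 0.1941288 ] [-1.03424052  0.43855381  1.28431494  0.43165424  1.49345085 -1.7812957 ] 0.0826261582100372 0.08508560772165868
goal [ 0.5324 -0.4393  0.2318] tool shift [-0.0004  0.0022  0.0215] rotvec [-0.04  0.14 -0.01]
now in deck mm [ -2.2   0.5 221.5] q [-1.03  0.44  1.29  0.43  1.49 -1.78] F deck [ 0.4  0.3 -0.3]
[[343.1 132.2]
 [299.9 132.2]
 [340.4 298.3]
 [342.2 186.5]
 [321.6 156.4]
 [321.4 282.7]]
top [([327, 260, 12, 31, 152], [332.8, 275.4])]
scene [([374, 133, 9, 7, 52], [378.0, 136.4]), ([280, 232, 29, 13, 188], [294.4, 238.0])]
```

View pics/w9c.png

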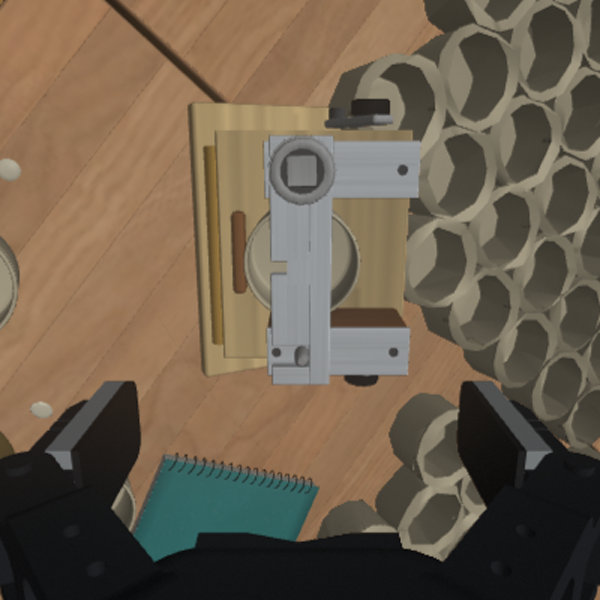

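The bar hangs home with both slots on: the screw head at crop (303,170) is over the bar and the pin is at (302,355) in the other slot. Now I'll locate the key and the socket angle.

```bash
python3 - <<'E'
from deck import *
T=eyes.camera_info('top');S=eyes.camera_info('scene')
print('handle',tri([(T,(332.8,275.4)),(S,(294.4,238.0))]), plane(T,(332.8,275.4),.132), plane(S,(294.4,238),.132))
m=np.load('pics/top0.npy'); h=cv2.cvtColor(m,cv2.COLOR_RGB2HSV)
r=((h[...,0]<8)|(h[...,0]>172))&(h[...,1]>150)&(h[...,2]>80); ys,xs=np.nonzero(r)
P=np.array([plane(T,(x,y),.137)[:2] for x,y in zip(xs,ys)],np.float32)*1000
print(cv2.minAreaRect(P), np.degrees(cv2.fitLine(P,2,0,.01,.01).ravel()[:2]), cv2.fitLine(P,2,0,.01,.01).ravel())
# socket floor angle in w7
im=np.load('pics/w7.npy'); g=cv2.cvtColor(im,cv2.COLOR_RGB2GRAY)
print(g[160,140:255].tolist()); print(g[110:215,196].tolist())
st=manip.get_state(); Rt=rot(st['ee_rot']); print(np.round(Rt.as_matrix(),3))
E
```

```text
handle [ 0.43209033 -0.05387406  0.13336054] [ 0.43235519 -0.05403618  0.132     ] [ 0.43354353 -0.05173683  0.132     ]
((598.03662109375, 491.66278076171875), (1095.530029296875, 526.016845703125), 49.91650390625) [26.361633 50.871117] [4.6009731e-01 8.8786852e-01 5.5386456e+02 2.3715802e+02]
[142, 142, 128, 110, 109, 110, 111, 115, 120, 124, 128, 131, 133, 135, 135, 135, 109, 70, 63, 62, 62, 61, 62, 62, 63, 62, 61, 54, 53, 52, 53, 52, 53, 53, 53, 53, 53, 53, 52, 83, 122, 125, 123, 121, 122, 124, 126, 126, 127, 127, 128, 127, 127, 127, 127, 128, 127, 126, 125, 125, 124, 124, 123, 125, 124, 124, 125, 125, 124, 124, 122, 122, 123, 77, 64, 65, 65, 65, 65, 65, 65, 66, 65, 66, 102, 110, 113, 115, 117, 120, 124, 128, 132, 135, 137, 138, 141, 143, 131, 113, 103, 102, 99, 99, 100, 108, 131, 133, 138, 140, 112, 151, 157, 158, 157]
[128, 118, 122, 134, 135, 135, 136, 136, 133, 130, 127, 123, 120, 117, 115, 112, 108, 96, 64, 63, 64, 64, 64, 64, 63, 64, 64, 67, 89, 121, 122, 122, 122, 122, 123, 123, 123, 123, 124, 124, 123, 125, 125, 125, 126, 126, 126, 126, 126, 126, 127, 127, 127, 128, 128, 128, 127, 128, 128, 128, 128, 129, 130, 129, 129, 129, 130, 130, 130, 130, 130, 116, 48, 49, 52, 60, 63, 63, 63, 64, 64, 63, 63, 63, 78, 117, 131, 129, 129, 128, 126, 123, 121, 119, 118, 117, 116, 113, 105, 97, 139, 119, 108, 122, 130]
[[-0.641  0.695  0.325]
 [ 0.767  0.582  0.269]
 [-0.002  0.422 -0.907]]
```

```bash
cat >> deck.py <<'E'
def down(p,yang):
    a=np.radians(yang); y=np.array([np.cos(a),np.sin(a),0]); z=np.array([0,0,-1.]); Rg=R.from_matrix(np.c_[np.cross(y,z),y,z])
    st=manip.get_state(); Rt=rot(st['ee_rot'])
    print('tool shift',np.round(Rt.inv().apply(np.array(p)-st['position']),4),'rotvec',np.round((Rt.inv()*Rg).as_rotvec(degrees=True),2),'now',np.round(st['position'],4),'q',np.round(st['qpos'],2))
E
python3 - <<'E'
from deck import *
im=np.load('pics/w7.npy'); g=cv2.cvtColor(im,cv2.COLOR_RGB2GRAY); ci=np.load('pics/w7ci.npy',allow_pickle=True).item()
m=np.zeros_like(g); cv2.circle(m,(195,161),30,1,-1); m=((m>0)&(g>98)).astype(np.uint8)
n,l,s,c=cv2.connectedComponentsWithStats(m); k=1+np.argmax(s[1:,4]); print(s[k])
cs,_=cv2.findContours((l==k).astype(np.uint8),0,cv2.CHAIN_APPROX_NONE); rd=Rdeck(YAW)
def dk(px,z):
    e,d=ray(ci,px); e=rd.inv().apply(e-D)*1000; d=rd.inv().apply(d); return e+d*(z-e[2])/d[2]
P=np.array([dk(p[0],61)[:2] for p in cs[0]],np.float32); print(cv2.minAreaRect(P)); print(cv2.boxPoints(cv2.minAreaRect(P)))
down([.432,-.054,.26],77)
E
```

```text
[ 177  138   38   44 1427]
((-3.226439952850342, 55.9621467590332), (13.372865676879883, 16.426715850830078), 0.0620335191488266)
[[-9.9217615 64.16826  ]
 [-9.903976  47.741554 ]
 [ 3.4688816 47.756035 ]
 [ 3.4510965 64.18274  ]]
tool shift [0.3595 0.1686 0.067 ] rotvec [ 24.04   8.2  -36.49] now [ 0.5236 -0.446   0.2504] q [-1.03  0.44  1.29  0.43  1.49 -1.78]
```

```bash
python3 - <<'E'
from deck import *
snap('w10'); ci=np.load('pics/w10ci.npy',allow_pickle=True).item(); ci=eyes.camera_info('wrist')
im=np.load('pics/w10.npy'); g=cv2.cvtColor(im,cv2.COLOR_RGB2GRAY)
cr=np.array([[420,141],[418,197],[411,328],[409,376]])/1.5+[120,40]-.3   # from w9 crop (nearly same pose)
X1=np.array([[68,72,48],[68,40,48],[68,-40,48],[68,-72,48]],float)
print('pred',np.round(proj(ci,Rdeck(YAW).apply(X1/1000)+D),1).tolist())
sp=cv2.cornerSubPix(g,cr.astype(np.float32).copy(),(3,3),(-1,-1),(3,30,.01)); print('w9guess',np.round(cr,1).tolist(),'sub',np.round(sp,1).tolist())
# socket: dark disc
c0=proj(ci,Rdeck(YAW).apply(np.array([0,56,73])/1000)+D)[0]; print('head pred',c0)
x,y=int(c0[0]),int(c0[1]); print(g[y,x-30:x+31].tolist()); print(g[y-30:y+31,x].tolist())
m=np.zeros_like(g); cv2.circle(m,(x,y),16,1,-1); m=((m>0)&(g<85)).astype(np.uint8)
cs,_=cv2.findContours(m,0,cv2.CHAIN_APPROX_NONE); k=max(cs,key=len); print('disc',cv2.minEnclosingCircle(k),cv2.fitEllipse(k))
cr4=np.array([[548,89],[539,188],[271,199],[272,112],[263,400],[264,474],[507,491],[513,410],[315,449]],float)/2.4+[320,60]-.3
X4=np.array([[68,72,48],[68,40,48],[-22,40,48],[-22,72,48],[-22,-40,48],[-22,-72,48],[68,-72,48],[68,-40,48],[0,-56,64]],float)
ci4=np.load('pics/w4ci.npy',allow_pickle=True).item()
for o in ([(ci,sp,X1)],[(ci,sp,X1),(ci4,cr4,X4)]):
    p,r=fit(o,np.r_[D,YAW,25]); print(np.round(p,4),np.round(r,1).tolist())
E
```

```text
9.85 [ 0.52359485 -0.44601465  0.25036976] [0.0924953  0.41331134 0.88457277 0.19531865] [-1.03329078  0.4402346   1.2879028   0.43157526  1.49255941 -1.78143318] 0.06001680683388364 0.08498278690059748
pred [[401.2, 137.9], [399.1, 175.9], [394.1, 262.5], [392.3, 294.2]]
w9guess [[399.7, 133.7], [398.4, 171.0], [393.7, 258.4], [392.4, 290.4]] sub [[400.3999938964844, 136.3000030517578], [398.20001220703125, 173.6999969482422], [392.29998779296875, 260.8999938964844], [391.70001220703125, 292.1000061035156]]
head pred [321.76341802 158.35719492]
[137, 137, 138, 138, 139, 133, 150, 153, 110, 87, 103, 109, 118, 127, 133, 136, 80, 65, 64, 64, 74, 119, 123, 123, 126, 128, 127, 126, 127, 125, 124, 125, 125, 125, 124, 123, 123, 125, 124, 124, 92, 68, 65, 64, 64, 93, 110, 116, 119, 127, 131, 127, 125, 148, 151, 151, 151, 151, 151, 151, 151]
[155, 130, 130, 126, 116, 124, 112, 128, 133, 131, 124, 116, 109, 90, 64, 64, 64, 73, 103, 126, 126, 125, 124, 126, 124, 124, 124, 124, 123, 124, 124, 125, 126, 126, 127, 127, 128, 124, 99, 59, 65, 65, 65, 80, 120, 133, 130, 121, 114, 105, 97, 135, 152, 152, 152, 151, 152, 151, 152, 151, 151]
disc ((321.2816467285156, 156.3340606689453), 14.842474937438965) ((321.2752685546875, 156.49415588378906), (28.15589141845703, 28.9079532623291), 103.23052215576172)
[ 0.596  -0.3838  0.0491 39.7667 25.    ] [[-0.0, -0.2], [-0.1, 0.3], [0.8, -0.3], [-0.5, 0.1]]
[ 0.597  -0.3848  0.0497 40.1431 25.    ] [[0.0, 1.2], [0.1, 1.7], [1.5, 1.0], [0.4, 1.4], [-0.1, -0.4], [-0.6, -0.9], [-0.4, 0.3], [0.1, 0.7], [0.6, -1.0], [-0.6, -1.4], [-0.6, -0.8], [0.4, -0.8], [0.1, -0.3]]
```

>>> servo_tool(series="0.04 0.019 0.007 2.7 0.9 -4.1 0; 0.08 0.038 0.015 5.3 1.8 -8.1 0; 0.12 0.056 0.022 8 2.7 -12.2 0; 0.16 0.075 0.03 10.7 3.6 -16.2 0; 0.2 0.094 0.037 13.4 4.6 -20.3 0")

```text
clock: 10.4
position: [0.4714, -0.224, 0.253]
ee_rot: [0.038, 0.249, 0.963, 0.09]
contact_force: [1.7, 0.9, -0.4]
width: 0.0855
gripper_force: 0.0
```

```bash
python3 -c "
from deck import *
down([.432,-.054,.26],77)"
```

```text
tool shift [0.1171 0.1288 0.0147] rotvec [ 10.79   3.18 -15.97] now [ 0.4714 -0.224   0.253 ] q [-0.72  0.17  1.61  0.2   1.38 -1.82]
```

>>> servo_tool(series="0.03 0.032 0.004 2.7 0.8 -4 0; 0.06 0.065 0.008 5.4 1.6 -8 0; 0.09 0.097 0.011 8.1 2.4 -12 0; 0.115 0.127 0.015 10.8 3.2 -16 0; 0.115 0.127 0.015 10.8 3.2 -16 0")

```text
clock: 10.9
position: [0.4327, -0.0523, 0.2598]
ee_rot: [-0.0, 0.109, 0.994, 0.001]
contact_force: [-0.3, -0.7, -0.1]
width: 0.0851
gripper_force: 0.0
```

>>> servo_tool(series="0 0 0 0 0 0 0; 0 0 0 0 0 0 0")

```text
clock: 11.1
position: [0.4346, -0.0596, 0.2602]
ee_rot: [0.001, 0.115, 0.993, -0.001]
contact_force: [0.5, 0.2, -0.1]
width: 0.0856
gripper_force: 0.0
```

```bash
cat > key.py <<'E'
from deck import *
def handle(tag,z=.141):
    snap(tag); ci=eyes.camera_info('wrist'); im=np.load(f'pics/{tag}.npy'); h=cv2.cvtColor(im,cv2.COLOR_RGB2HSV)
    r=(((h[...,0]<8)|(h[...,0]>172))&(h[...,1]>150)&(h[...,2]>60)).astype(np.uint8)
    n,l,s,c=cv2.connectedComponentsWithStats(r); k=1+np.argmax(s[1:,4]); print('px',s[k],c[k])
    cs,_=cv2.findContours((l==k).astype(np.uint8),0,cv2.CHAIN_APPROX_NONE)
    P=np.array([plane(ci,p[0],z)[:2] for p in cs[0]],np.float32)*1000; b=cv2.boxPoints(cv2.minAreaRect(P)); print(cv2.minAreaRect(P)); print(b)
    return im,ci
E
python3 -c "
from key import *
handle('k1'); down([.432,-.054,.26],77)"
```

```text
11.1 [ 0.43462276 -0.0596193   0.2601727 ] [ 9.65744023e-04  1.14741198e-01  9.93394742e-01 -6.40716401e-04] [-2.94417760e-01  4.94146037e-02  1.71690310e+00 -9.34355141e-04
  1.37314586e+00 -1.63504248e+00] 0.028822278306397234 0.08558719289482633
px [ 317  168   22  114 2259] [327.708278   223.99114653]
((431.39801025390625, -53.29103088378906), (15.545305252075195, 87.99329376220703), 78.35494232177734)
[[386.73804  -52.023052]
 [472.92017  -69.78435 ]
 [476.05798  -54.55901 ]
 [389.87585  -36.797714]]
tool shift [0.0041 0.0054 0.0003] rotvec [-0.06  0.13 -0.25] now [ 0.4347 -0.0602  0.2603] q [-0.3   0.05  1.72 -0.    1.37 -1.63]
```

>>> servo_tool(series="0.005 0.006 0.04 0 0 -1.5 0.46; 0.005 0.006 0.08 0 0 -1.5 0.46; 0.005 0.006 0.11 0 0 -1.5 0.46; 0.005 0.006 0.13 0 0 -1.5 0.46; 0.005 0.006 0.13 0 0 -1.5 0.46")

```text
clock: 11.65
position: [0.4294, -0.0535, 0.1283]
ee_rot: [-0.002, 0.103, 0.995, -0.0]
contact_force: [0.9, 0.8, 0.5]
width: 0.046
gripper_force: 0.0
```

>>> servo_tool(series="0 0 0 0 0 0 0.46; 0 0 0 0 0 0 0.46")

```text
clock: 11.85
position: [0.433, -0.0535, 0.1323]
ee_rot: [0.003, 0.102, 0.995, -0.001]
contact_force: [-0.7, 0.1, 0.1]
width: 0.0464
gripper_force: 0.0
```

```bash
python3 -c "
from key import *
handle('k2'); down([.4314,-.0533,.1135],78.35)"
```

```text
11.85 [ 0.43299259 -0.05354126  0.13233019] [ 3.10035870e-03  1.02370219e-01  9.94741168e-01 -8.56902698e-04] [-2.82287596e-01  1.49500014e-01  1.94428397e+00 -6.69305000e-04
  1.04140155e+00 -1.64764696e+00] 0.012539646546366679 0.04643878779391717
px [ 302  195   40  199 7199] [321.63758855 292.06862064]
((430.1051940917969, -52.30579376220703), (15.280354499816895, 88.32215118408203), 78.34056091308594)
[[385.3113   -50.863632]
 [471.811    -68.71301 ]
 [474.89908  -53.747955]
 [388.39938  -35.898575]]
tool shift [ 0.0017 -0.0003  0.0189] rotvec [-0.06  0.38 -0.08] now [ 0.433  -0.0533  0.1324] q [-0.28  0.15  1.94 -0.    1.04 -1.65]
```

>>> servo_tool(series="0.0025 0 0.01 0 0.3 0 0.46; 0.0025 0 0.019 0 0.3 0 0.46; 0.0025 0 0.019 0 0.3 0 0.46; 0.0025 0 0.019 0 0.3 0 0.9; 0.0025 0 0.019 0 0.3 0 0.95", squeeze=100)

```text
clock: 12.4
position: [0.4297, -0.0518, 0.1123]
ee_rot: [-0.001, 0.101, 0.995, -0.0]
contact_force: [-0.5, 2.1, 7.6]
width: 0.0181
gripper_force: 34.4
```

>>> servo_tool(series="0 0 0 0 0 0 0.95; 0 0 0 0 0 0 0.95; 0 0 0 0 0 0 0.95")

```text
clock: 12.7
position: [0.4297, -0.0518, 0.1127]
ee_rot: [-0.0, 0.102, 0.995, -0.0]
contact_force: [-0.8, 1.8, 5.8]
width: 0.0153
gripper_force: 97.9
```

```bash
python3 -c "
from key import *
handle('k3'); down([.4314,-.0533,.1135],78.35); s=manip.get_state(); print(s['width'],s['gripper_force'],s['contact_force'],s['moment'])"
```

```text
12.7 [ 0.42970187 -0.05179803  0.11266442] [-3.28190629e-04  1.01552235e-01  9.94830124e-01 -2.44424088e-04] [-2.80496993e-01  1.71221946e-01  1.97592212e+00 -7.12685568e-04
  9.95007700e-01 -1.64744988e+00] 0.0014097507941523478 0.015296157883868525
px [ 297  213   45  188 7846] [318.81366301 305.18047413]
((421.95062255859375, -50.93173599243164), (15.416305541992188, 72.29349517822266), 78.02550506591797)
[[384.99115  -50.97257 ]
 [455.71155  -65.97175 ]
 [458.9101   -50.890903]
 [388.1897   -35.891724]]
tool shift [-0.002  -0.0011 -0.0008] rotvec [-0.03 -0.03 -0.01] now [ 0.4297 -0.0518  0.1127] q [-0.28  0.17  1.98 -0.    1.   -1.65]
0.014835000946742304 97.94553279876709 [-0.66488067  1.93227213  5.62441499] [ 0.28343258  0.17873224 -0.03792255]
```

>>> servo_tool(series="0 0 -0.02 0 0 0 0.95; 0 0 -0.05 0 0 0 0.95; 0 0 -0.09 0 0 0 0.95; 0 0 -0.12 0 0 0 0.95; 0 0 -0.12 0 0 0 0.95")

```text
clock: 13.25
position: [0.4323, -0.0528, 0.2359]
ee_rot: [0.004, 0.101, 0.995, -0.001]
contact_force: [0.2, -0.4, -1.4]
width: 0.015
gripper_force: 98.0
```

```bash
python3 -c "
from key import *
handle('k4'); goal([-.3,56,240]); s=manip.get_state(); print(s['width'],s['gripper_force'],s['contact_force'],s['moment'])"
```

```text
13.25 [ 0.43231443 -0.05281974  0.23587098] [ 0.00369174  0.10148882  0.99482888 -0.00137427] [-2.80425111e-01  5.58936341e-02  1.77115112e+00 -1.44183107e-03
  1.30679361e+00 -1.64752130e+00] 0.09281345043769533 0.014973202299447003
px [ 297  213   45  188 7833] [318.78335248 305.17987999]
((483.2926025390625, -63.68878173828125), (32.1817741394043, 149.0470428466797), 77.990234375)
[[407.05206  -63.92074 ]
 [552.8368   -94.93421 ]
 [559.53314  -63.456825]
 [413.7484   -32.44335 ]]
goal [ 0.4833 -0.4074  0.2679] tool shift [-0.1233 -0.3371 -0.0335] rotvec [-24.08  -8.19  37.82]
now in deck mm [155.3 361.9 129.6] q [-0.28  0.06  1.78 -0.    1.31 -1.65] F deck [-0.9  0.2 -1.1]
0.015115891429047686 97.96812772750854 [-0.35098802 -0.08663342 -1.3445868 ] [0.02883499 0.08469063 0.03171452]
```

>>> servo_tool(series="-0.013 -0.036 -0.004 -2.6 -0.9 4.2 0.95; -0.026 -0.072 -0.007 -5.3 -1.8 8.3 0.95; -0.039 -0.108 -0.011 -7.9 -2.7 12.5 0.95; -0.052 -0.144 -0.014 -10.6 -3.6 16.6 0.95; -0.066 -0.18 -0.018 -13.2 -4.5 20.8 0.95")

```text
clock: 13.8
position: [0.4568, -0.2424, 0.248]
ee_rot: [0.048, 0.28, 0.952, 0.111]
contact_force: [1.3, -0.5, -1.8]
width: 0.0146
gripper_force: 98.0
```

```bash
python3 -c "
from key import *
goal([-.3,56,240])"
```

```text
goal [ 0.4833 -0.4074  0.2679] tool shift [-0.1126 -0.1164 -0.0456] rotvec [-10.87  -4.06  16.66]
now in deck mm [ 68.9 199.4 185.8] q [-0.8   0.17  1.63  0.25  1.37 -1.85] F deck [-0.1 -1.2 -1.9]
```

>>> servo_tool(series="-0.028 -0.029 -0.011 -2.7 -1 4.2 0.95; -0.056 -0.058 -0.022 -5.4 -2 8.3 0.95; -0.084 -0.087 -0.034 -8.2 -3 12.5 0.95; -0.113 -0.116 -0.045 -10.9 -4.1 16.7 0.95; -0.113 -0.116 -0.045 -10.9 -4.1 16.7 0.95")

```text
clock: 14.3
position: [0.4842, -0.4125, 0.2659]
ee_rot: [0.093, 0.415, 0.884, 0.194]
contact_force: [0.5, 0.9, -1.1]
width: 0.0153
gripper_force: 98.3
```

>>> servo_tool(series="0 0 0 0 0 0 0.95; 0 0 0 0 0 0 0.95; 0 0 0 0 0 0 0.95")

```text
clock: 14.6
position: [0.4856, -0.4043, 0.27]
ee_rot: [0.093, 0.411, 0.886, 0.195]
contact_force: [0.4, 0.2, -1.6]
width: 0.0149
gripper_force: 98.2
```

```bash
python3 -c "
from key import *
handle('k5')
goal([-.3,57,195])"
```

```text
14.6 [ 0.48557706 -0.40425338  0.26997413] [0.0925628  0.41068443 0.88576349 0.19543149] [-1.05152628  0.34560142  1.39052933  0.43017387  1.49406554 -1.80682167] 0.010608608813400438 0.014884550821789026
px [ 297  213   45  188 7796] [318.70407901 305.28591585]
((584.9508056640625, -427.6214904785156), (42.10462188720703, 185.76382446289062), 39.944297790527344)
[[ 509.17648 -369.92828]
 [ 628.4448  -512.34766]
 [ 660.7251  -485.3147 ]
 [ 541.4568  -342.89532]]
goal [ 0.4972 -0.3944  0.2271] tool shift [ 0.0004 -0.0044  0.0457] rotvec [-0.03  0.11  0.34]
now in deck mm [  4.2  56.7 240.7] q [-1.05  0.35  1.39  0.43  1.49 -1.81] F deck [-0.3  0.3 -0. ]
```

>>> servo_tool(series="0.0004 -0.002 0.015 0 0.1 0.3 0.95; 0.0004 -0.004 0.03 0 0.1 0.3 0.95; 0.0004 -0.004 0.042 0 0.1 0.3 0.95; 0.0004 -0.004 0.042 0 0.1 0.3 0.95; 0.0004 -0.004 0.042 0 0.1 0.3 0.95")

```text
clock: 15.15
position: [0.4965, -0.3963, 0.2311]
ee_rot: [0.092, 0.413, 0.885, 0.196]
contact_force: [0.2, 0.5, -2.0]
width: 0.0148
gripper_force: 98.2
```

>>> servo_tool(series="0 0 0 0 0 0 0.95; 0 0 0 0 0 0 0.95")

```text
clock: 15.35
position: [0.4964, -0.3973, 0.2315]
ee_rot: [0.093, 0.413, 0.885, 0.195]
contact_force: [0.4, 0.0, -1.0]
width: 0.0151
gripper_force: 98.2
```

```bash
python3 -c "
from key import *
goal([.3,57,185])"
```

```text
goal [ 0.5009 -0.3913  0.2183] tool shift [0.0017 0.001  0.015 ] rotvec [-0.05  0.18 -0.  ]
now in deck mm [ -0.7  55.3 200. ] q [-1.03  0.37  1.45  0.44  1.41 -1.82] F deck [-0.1 -0.2 -1.1]
```

>>> servo_tool(series="0.0017 0.001 0.006 0 0.2 0 0.95; 0.0017 0.001 0.013 0 0.2 0 0.95; 0.0017 0.001 0.013 0 0.2 0 0.95; 0.0017 0.001 0.013 0 0.2 0 0.95")

```text
clock: 15.75
position: [0.5, -0.3911, 0.2189]
ee_rot: [0.09, 0.413, 0.885, 0.197]
contact_force: [-0.1, 0.0, -1.4]
width: 0.0148
gripper_force: 98.2
```

```bash
python3 -c "
from key import *
goal([.3,57,180])"
```

```text
goal [ 0.5025 -0.39    0.2138] tool shift [-0.0007  0.0002  0.0057] rotvec [-0.02 -0.16 -0.05]
now in deck mm [1.000e-01 5.770e+01 1.857e+02] q [-1.02  0.37  1.47  0.44  1.38 -1.82] F deck [-0.6  0.1 -1.3]
```

>>> servo_tool(series="-0.0004 0 0.003 0 -0.1 0 0.95; -0.0004 0 0.006 0 -0.1 0 0.95; -0.0004 0 0.006 0 -0.1 0 0.95; -0.0004 0 0.006 0 -0.1 0 0.95; -0.0004 0 0.006 0 -0.1 0 0.95")

```text
clock: 16.25
position: [0.5023, -0.3902, 0.214]
ee_rot: [0.091, 0.413, 0.885, 0.196]
contact_force: [-0.4, 0.3, -1.2]
width: 0.0149
gripper_force: 98.2
```

```bash
python3 -c "
from key import *
goal([.3,57,175])"
```

```text
goal [ 0.5041 -0.3886  0.2092] tool shift [0.     0.0002 0.0053] rotvec [-0.03  0.   -0.03]
now in deck mm [1.000e-01 5.700e+01 1.803e+02] q [-1.02  0.38  1.48  0.44  1.37 -1.82] F deck [-0.6  0.5 -1. ]
```

>>> servo_tool(series="0 0 0.003 0 0 0 0.95; 0 0 0.006 0 0 0 0.95; 0 0 0.009 0 0 0 0.95; 0 0 0.009 0 0 0 0.95")

```text
clock: 16.65
position: [0.5054, -0.3893, 0.208]
ee_rot: [0.093, 0.413, 0.885, 0.194]
contact_force: [-5.0, -2.3, 8.3]
width: 0.0148
gripper_force: 99.5
```

```bash
python3 -c "
from key import *
goal([.3,57,164]); print(manip.get_state()['moment'])"
```

```text
goal [ 0.5077 -0.3856  0.1993] tool shift [0.0014 0.0001 0.0097] rotvec [-0.1   0.25  0.05]
now in deck mm [  0.3  55.6 173.7] q [-1.01  0.38  1.49  0.44  1.35 -1.82] F deck [-1.3  1.5  9.7]
[-0.13781148  0.42265203  0.07227541]
```

>>> servo_tool(series="0 0 -0.001 0 0 0 0.95; 0 0 -0.001 0 0 0 0.95; 0 0 -0.001 0 0 0 0.95")

```text
clock: 16.95
position: [0.505, -0.3889, 0.2081]
ee_rot: [0.093, 0.413, 0.885, 0.195]
contact_force: [-4.1, -2.3, 6.5]
width: 0.0149
gripper_force: 99.1
```

```bash
python3 -c "
from key import *
goal([.3,57,164]); print(manip.get_state()['moment'])"
```

```text
goal [ 0.5077 -0.3856  0.1993] tool shift [0.0008 0.0001 0.0098] rotvec [-0.06  0.15  0.01]
now in deck mm [  0.2  56.2 173.8] q [-1.01  0.38  1.49  0.44  1.35 -1.82] F deck [-1.4  0.9  7.8]
[-0.14329308  0.40250077  0.01164861]
```

>>> servo_tool(series="0.0008 -0.0005 0 0 0 0 0.95; 0.0012 -0.001 0.001 0 0.1 0 0.95; 0.0015 -0.0015 0.002 0 0.1 0 0.95; 0.0015 -0.0015 0.003 0 0.1 0 0.95")

```text
clock: 17.35
position: [0.5047, -0.3889, 0.2073]
ee_rot: [0.094, 0.413, 0.885, 0.195]
contact_force: [-7.6, -3.9, 19.7]
width: 0.0151
gripper_force: 100.8
```

```bash
python3 -c "
from key import *
goal([.3,57,164]); print(manip.get_state()['moment'])"
```

```text
goal [ 0.5077 -0.3856  0.1993] tool shift [0.0007 0.0006 0.0091] rotvec [-0.02  0.29  0.09]
now in deck mm [ -0.3  56.4 173.1] q [-1.01  0.38  1.5   0.44  1.35 -1.83] F deck [ 0.7  1.9 21.4]
[0.16688794 0.13555061 0.12503171]
```

```bash
python3 - <<'E'
from deck import *
rd=Rdeck(YAW)
for tag,z0 in (('w7',76),('w10',76),('w4',76)):
    im=np.load(f'pics/{tag}.npy'); g=cv2.cvtColor(im,cv2.COLOR_RGB2GRAY); ci=np.load(f'pics/{tag}ci.npy',allow_pickle=True).item()
    def dk(px,z):
        e,d=ray(ci,px); e=rd.inv().apply(e-D)*1000; d=rd.inv().apply(d); return e+d*(z-e[2])/d[2]
    def pj(X): return proj(ci,rd.apply(np.array(X)/1000.)+D)[0]
    # rectify to deck plane z0 around the screw, 10 px/mm
    src=np.float32([pj([x,56+y,z0]) for x,y in ((-25,-25),(25,-25),(25,25),(-25,25))]); dst=np.float32([[0,0],[500,0],[500,500],[0,500]])
    w=cv2.warpPerspective(g,cv2.getPerspectiveTransform(src,dst),(500,500),flags=cv2.INTER_CUBIC)
    # socket floor mask
    m=np.zeros_like(w); cv2.circle(m,(240,250),110,1,-1); m=((m>0)&(w>95)).astype(np.uint8)
    n,l,s,c=cv2.connectedComponentsWithStats(m); k=l[250,240] or 1+np.argmax(s[1:,4]); b=s[k]; f=(l==k)
    out=[]
    for name,pts in (('bot',[(x,np.flatnonzero(f[:,x])[0]) for x in range(b[0]+25,b[0]+b[2]-25,3)]),('top',[(x,np.flatnonzero(f[:,x])[-1]) for x in range(b[0]+25,b[0]+b[2]-25,3)]),
                     ('lo',[(y,np.flatnonzero(f[y])[0]) for y in range(b[1]+25,b[1]+b[3]-25,3)]),('up',[(y,np.flatnonzero(f[y])[-1]) for y in range(b[1]+25,b[1]+b[3]-25,3)])):
        p=np.polyfit(*np.array(pts,float).T,1); out.append((name,round(p[0],3),round(np.median([q[1] for q in pts])/10-25,2)))
    d=(w<85).astype(np.uint8); rr=np.zeros_like(w); cv2.circle(rr,(250,250),150,1,-1); d&=rr
    cs,_=cv2.findContours(d,0,2); kk=max(cs,key=cv2.contourArea); print(tag,out,'disc',[round(v/10-25,2) for v in cv2.minEnclosingCircle(kk)[0]],cv2.minEnclosingCircle(kk)[1]/10, 'ell',np.round(np.array(cv2.fitEllipse(kk)[0])/10-25,2))
E
```

```text
w7 [('bot', np.float64(0.02), np.float64(-6.7)), ('top', np.float64(0.006), np.float64(7.9)), ('lo', np.float64(-0.026), np.float64(-3.9)), ('up', np.float64(-0.027), np.float64(7.6))] disc [-0.29, 0.15] 11.88186264038086 ell [-0.3   0.18]
w10 [('bot', np.float64(0.054), np.float64(-7.35)), ('top', np.float64(0.021), np.float64(8.1)), ('lo', np.float64(-0.023), np.float64(-8.1)), ('up', np.float64(-0.029), np.float64(7.0))] disc [-0.21, 0.21] 11.82608642578125 ell [-0.25  0.22]
w4 [('bot', np.float64(0.036), np.float64(-7.8)), ('top', np.float64(0.029), np.float64(7.05)), ('lo', np.float64(-0.001), np.float64(-7.0)), ('up', np.float64(-0.037), np.float64(7.5))] disc [-0.03, 0.24] 12.015467834472656 ell [-0.09  0.23]
```

```bash
python3 - <<'E'
from key import *
im,ci=handle('k6'); st=manip.get_state(); Rt=rot(st['ee_rot'])
def tl(px,z):
    e,d=ray(ci,px); e=Rt.inv().apply(e-st['position'])*1000; d=Rt.inv().apply(d); return e+d*(z-e[2])/d[2]
h=cv2.cvtColor(im,cv2.COLOR_RGB2HSV); red=((h[...,0]<8)|(h[...,0]>172))&(h[...,1]>150)&(h[...,2]>60)
for r in (215,220,240,260): c=np.flatnonzero(red[r]); print(r,c[0],c[-1],np.round(tl((c[0]-.5,r),-28),1),np.round(tl((c[-1]+.5,r),-28),1))
for c in (310,320,330): r=np.flatnonzero(red[:,c])[0]; print('end',c,r,np.round(tl((c,r-.5),-28),1), im[r-4:r+14,c].tolist())
X=np.array([[45,0,-28],[45,0,-10],[45,8,-28],[45,-8,-28],[0,0,100]])/1000
print(np.round(proj(ci,Rt.apply(X)+st['position']),1))
E
```

```text
17.35 [ 0.50467512 -0.38893794  0.2072949 ] [0.09390685 0.4127799  0.88478071 0.19482644] [-1.01264595  0.37929398  1.49646001  0.44399685  1.34780405 -1.82815831] 0.018800634248479716 0.015123339247554572
px [ 296  214   46  187 7775] [318.65903537 305.5629582 ]
((558.2200317382812, -404.57623291015625), (31.901899337768555, 140.17474365234375), 39.797176361083984)
[[ 501.10373 -360.9368 ]
 [ 590.8256  -468.63516]
 [ 615.3363  -448.21567]
 [ 525.61444 -340.5173 ]]
215 306 332 [ 42.7  -4.7 -28. ] [ 42.7   4.2 -28. ]
220 301 337 [ 41.1  -6.3 -28. ] [ 41.    5.9 -28. ]
240 297 341 [ 34.2  -7.8 -28. ] [ 34.2   7.3 -28. ]
260 297 340 [ 27.1  -7.9 -28. ] [ 27.1   7.1 -28. ]
end 310 214 [ 43.2  -3.2 -28. ] [[168, 169, 171], [157, 158, 160], [119, 113, 113], [99, 62, 56], [99, 41, 32], [103, 40, 32], [107, 41, 32], [113, 42, 33], [118, 43, 34], [124, 43, 35], [130, 44, 36], [135, 45, 36], [141, 44, 36], [148, 46, 38], [151, 46, 38], [151, 46, 38], [151, 46, 38], [151, 46, 38]]
end 320 214 [ 43.2   0.1 -28. ] [[160, 163, 164], [127, 125, 125], [137, 130, 128], [109, 55, 49], [108, 42, 34], [112, 42, 35], [116, 42, 35], [121, 43, 35], [126, 43, 35], [132, 44, 37], [137, 44, 37], [143, 45, 38], [150, 46, 39], [155, 47, 39], [159, 47, 39], [158, 48, 40], [158, 47, 40], [158, 47, 39]]
end 330 215 [ 42.9   3.4 -28. ] [[169, 172, 174], [165, 167, 169], [145, 141, 141], [130, 97, 94], [119, 43, 36], [123, 43, 36], [127, 43, 36], [130, 43, 36], [136, 44, 37], [144, 46, 39], [149, 46, 39], [156, 47, 40], [161, 47, 40], [166, 48, 42], [167, 48, 42], [166, 48, 41], [167, 48, 42], [166, 48, 41]]
[[319.6 208.2]
 [319.5 199.9]
 [344.  208.2]
 [295.2 208.2]
 [319.  239.5]]
```

>>> servo_tool(series="0 0 -0.005 0 0 0 0.95; 0 0 -0.009 0 0 0 0.95; 0.001 0.001 -0.009 0 0 0 0.95; 0.001 0.001 -0.009 0 0 0 0.95")

```text
clock: 17.8
position: [0.5008, -0.3872, 0.2111]
ee_rot: [0.09, 0.413, 0.885, 0.197]
contact_force: [-0.9, -0.4, -1.4]
width: 0.0149
gripper_force: 98.6
```

```bash
python3 -c "
from key import *
handle('k7');goal([.0,59.5,177]); print(manip.get_state()['moment'])"
```

```text
17.8 [ 0.50083882 -0.38724455  0.21108997] [0.08983323 0.41310559 0.88460622 0.19683899] [-1.01586582  0.37595316  1.49201827  0.44087142  1.36463319 -1.82447003] 0.0031173333292227588 0.014932104188966799
px [ 296  213   46  188 7786] [318.63511431 305.39982019]
((555.9993896484375, -402.3778076171875), (32.363407135009766, 142.19760131835938), 39.6737060546875)
[[ 498.15396 -357.98422]
 [ 588.93494 -467.43265]
 [ 613.84485 -446.7714 ]
 [ 523.06384 -337.32297]]
goal [ 0.5016 -0.3874  0.2109] tool shift [-0.0006  0.0004  0.0003] rotvec [-0.01 -0.2  -0.06]
now in deck mm [ -0.4  60.1 177.3] q [-1.02  0.38  1.49  0.44  1.36 -1.82] F deck [ 0.1 -0.2 -1.6]
[-0.20102906  0.22292952 -0.00714827]
```

>>> servo_tool(series="-0.0004 0.0004 0.002 0 0 0 0.95; -0.0004 0.0004 0.005 0 0 0 0.95; -0.0004 0.0004 0.007 0 0 0 0.95; -0.0004 0.0004 0.007 0 0 0 0.95")

```text
clock: 18.25
position: [0.5037, -0.3857, 0.2051]
ee_rot: [0.09, 0.413, 0.885, 0.197]
contact_force: [0.1, -0.0, -0.8]
width: 0.015
gripper_force: 98.6
```

```bash
python3 -c "
from key import *
goal([.0,59.5,164.7]); print(manip.get_state()['moment'])"
```

```text
goal [ 0.5056 -0.3841  0.1998] tool shift [-0.      0.      0.0059] rotvec [-0.02 -0.18 -0.05]
now in deck mm [ -0.   59.5 170.6] q [-1.01  0.38  1.5   0.44  1.35 -1.83] F deck [-0.3 -0.1 -0.7]
[-0.27310625  0.25303268  0.04390704]
```

It's in without resistance (170.6 mm, 0 N). Going to the floor.

>>> servo_tool(series="0 0 0.002 0 0 0 0.95; 0 0 0.004 0 0 0 0.95; 0 0 0.006 0 -0.1 0 0.95; 0 0 0.007 0 -0.1 0 0.95; 0 0 0.007 0 -0.1 0 0.95")

```text
clock: 18.75
position: [0.506, -0.3843, 0.1996]
ee_rot: [0.091, 0.413, 0.885, 0.196]
contact_force: [-0.1, -0.4, -0.5]
width: 0.015
gripper_force: 98.8
```

```bash
python3 -c "
from key import *
goal([.0,59.5,164.7]); print(manip.get_state()['moment'])"
```

```text
goal [ 0.5056 -0.3841  0.1998] tool shift [ 0.0004 -0.     -0.0002] rotvec [-0.04  0.02 -0.02]
now in deck mm [  0.   59.1 164.5] q [-1.01  0.38  1.51  0.44  1.33 -1.83] F deck [-0.5 -0.3 -0.3]
[-0.14328373  0.30889502  0.05790406]
```

>>> servo_tool(series="0.0003 0 0.001 0 0 0 0.95; 0.0003 0 0.002 0 0 0 0.95; 0.0003 0 0.002 0 0 0 0.95")

```text
clock: 19.05
position: [0.5067, -0.3849, 0.1995]
ee_rot: [0.093, 0.413, 0.885, 0.195]
contact_force: [-3.9, -2.0, 7.6]
width: 0.0149
gripper_force: 99.5
```

>>> servo_tool(series="0 0.0003 -0.001 0 0 5 0.95; 0 0.0006 -0.001 0 0 10 0.95; -0.0001 0.0009 -0.001 0 0 15 0.95; -0.0002 0.0011 -0.0005 0 0 20 0.95; -0.0003 0.0014 -0.0003 0 0 25 0.95")

```text
clock: 19.55
position: [0.5071, -0.384, 0.1993]
ee_rot: [0.047, 0.596, 0.773, 0.21]
contact_force: [-3.6, -1.8, 4.5]
width: 0.0148
gripper_force: 98.8
```

```bash
cat > turn.py <<'E'
from key import *
st=manip.get_state(); Rt=rot(st['ee_rot']); rd=Rdeck(YAW); M=(rd.inv()*Rt).as_matrix()
print('turn deg',np.degrees(np.arctan2(M[0,0],M[1,0])),'tilt deg',np.degrees(np.arccos(-M[2,2])))
print('axis xy',np.round((rd.inv().apply(st['position']-D)*1000+M@[-3.3,-.2,100.7]),1),'F',np.round(rd.inv().apply(st['contact_force']),1),'M',np.round(rd.inv().apply(st['moment']),2),np.round(st['qpos'],2))
E
python3 turn.py
```

```text
turn deg 25.19067898769268 tilt deg 0.16056399124883278
axis xy [-0.9 55.6 63.1] F [-1.7  0.9  5.7] M [0.23 0.68 0.06] [-1.    0.38  1.51  0.44  1.33 -1.39]
```

>>> servo_tool(series="0.0002 0.0005 0.0002 0 0 5 0.95; 0.0003 0.001 0.0004 0 0 10 0.95; 0.0003 0.0013 0.0006 0 0 15 0.95; 0.0002 0.0015 0.0008 0 0 20 0.95; 0.0001 0.0018 0.001 0 0 25 0.95")

```text
clock: 20.05
position: [0.5087, -0.383, 0.1991]
ee_rot: [0.0, 0.749, 0.626, 0.215]
contact_force: [-5.0, -1.8, 4.8]
width: 0.0154
gripper_force: 98.9
```

```bash
python3 turn.py
```

```text
turn deg 50.190084748260404 tilt deg 0.15114482841769641
axis xy [-0.5 56.3 62.1] F [-2.4  1.8  6.5] M [0.34 0.7  0.04] [-1.    0.38  1.51  0.44  1.33 -0.95]
```

>>> servo_tool(series="0 0.0003 0.0002 0 0 5 0.95; 0 0.0006 0.0004 0 0 10 0.95; -0.0001 0.0009 0.0006 0 0 15 0.95; -0.0002 0.0011 0.0008 0 0 19 0.95; -0.0002 0.0011 0.0008 0 0 19 0.95")

```text
clock: 20.55
position: [0.51, -0.3831, 0.199]
ee_rot: [-0.035, 0.842, 0.495, 0.213]
contact_force: [-4.7, -1.7, 6.6]
width: 0.0148
gripper_force: 99.5
```

```bash
python3 turn.py
```

```text
turn deg 69.01624307238883 tilt deg 0.13553042132375268
axis xy [-0.1 56.4 61.7] F [-1.5  1.7  8. ] M [0.59 0.58 0.16] [-1.    0.39  1.51  0.44  1.33 -0.62]
```

>>> servo_tool(series="0 0.0002 0.0002 0 0 4 0.95; 0 0.0005 0.0003 0 0 8 0.95; 0 0.0005 0.0003 0 0 8 0.95; 0 0.0005 0.0003 0 0 8 0.95")

```text
clock: 20.95
position: [0.5104, -0.3834, 0.1991]
ee_rot: [-0.049, 0.874, 0.436, 0.21]
contact_force: [-5.7, -1.1, 8.0]
width: 0.015
gripper_force: 100.1
```

```bash
python3 turn.py
```

```text
turn deg 76.92400793177275 tilt deg 0.15044000916687297
axis xy [-0.  56.3 61.7] F [-1.2  2.8  9.4] M [0.57 0.65 0.25] [-1.    0.39  1.51  0.44  1.33 -0.48]
```

>>> servo_tool(series="0 0.0002 0 0 0 4 0.95; 0 0.0002 0 0 0 4 0.95; 0 0.0002 0 0 0 4 0.95; 0 0 0 0 0 0 0.95; 0 -0.0004 -0.001 0 0 -6 0.95")

```text
clock: 21.45
position: [0.5102, -0.383, 0.1993]
ee_rot: [-0.039, 0.849, 0.482, 0.212]
contact_force: [-1.7, -0.7, 0.2]
width: 0.0147
gripper_force: 98.5
```

```bash
python3 turn.py
```

```text
turn deg 70.7965544490504 tilt deg 0.08276999557870891
axis xy [ 0.3 56.5 61.8] F [-1.5  0.5  0.9] M [ 0.17  0.37 -0.03] [-1.    0.39  1.51  0.45  1.33 -0.59]
```

>>> servo_tool(series="0 0 -0.006 0 0 -1 0.95; 0 0 -0.015 0 0 -1 0.95; 0 0 -0.03 0 0 -1 0.95; 0 0 -0.06 0 0 -1 0.95; 0 0 -0.1 0 0 -1 0.95")

```text
clock: 21.95
position: [0.4777, -0.4088, 0.2886]
ee_rot: [-0.04, 0.846, 0.487, 0.213]
contact_force: [1.0, -0.7, -1.9]
width: 0.0152
gripper_force: 98.1
```

```bash
cat > back.py <<'E'
from key import *
import sys
# key axis at tool (-3.3,-.2); put it at key_block hole, key tip height arg
def keyto(xy,tipz,yang):
    a=np.radians(yang); y=np.array([np.cos(a),np.sin(a),0]); x=np.cross(y,[0,0,-1.])
    p=np.r_[xy,tipz+.1007]+.0033*x+.0002*y; down(p,yang)
keyto([.4328,-.0535],float(sys.argv[1]),float(sys.argv[2]))
s=manip.get_state(); print(s['contact_force'],s['gripper_force'])
E
python3 turn.py; python3 back.py .135 78.3; python3 back.py .135 0
python3 - <<'E'
from key import *
handle('k8')
# block hole/top and key shaft from k1 picture: block outline at z .062
ci=np.load('pics/k1ci.npy',allow_pickle=True).item(); im=np.load('pics/k1.npy'); h=cv2.cvtColor(im,cv2.COLOR_RGB2HSV)
p=proj(ci,np.array([[.433,-.0535,.062],[.433,-.0085,.062],[.433,-.0985,.062],[.433-.032,-.0535,.062],[.433,-.025,.062]])).round().astype(int); print(p.tolist(),[h[b,a].tolist() for a,b in p if 0<=a<640 and 0<=b<480])
E
```

```text
turn deg 70.18786948821406 tilt deg 0.23796701172668
axis xy [  0.6  58.  160.3] F [-0.5 -1.2 -1.8] M [-0.1   0.27  0.06] [-1.07  0.34  1.36  0.43  1.54 -0.57]
tool shift [ 0.2454 -0.2341  0.1303] rotvec [  27.93   -8.25 -106.52] now [ 0.4777 -0.4088  0.2886] q [-1.07  0.34  1.36  0.43  1.54 -0.57]
[ 0.99235584 -0.69618976 -1.88367861] 98.13752889633179
tool shift [ 0.2488 -0.2325  0.1321] rotvec [ 14.29 -20.88 -29.7 ] now [ 0.4777 -0.4088  0.2886] q [-1.07  0.34  1.36  0.43  1.54 -0.57]
[ 0.99235584 -0.69618976 -1.88367861] 98.13752889633179
21.95 [ 0.4776857  -0.4088275   0.28859448] [-0.03985487  0.84625808  0.48676704  0.21287718] [-1.0660159   0.33892643  1.35528058  0.42728672  1.54355367 -0.57187651] 0.8552940813358572 0.015161552581555151
px [ 297  213   45  188 7761] [318.70751192 305.01597732]
((495.2366027832031, -431.74951171875), (161.29946899414062, 40.07722091674805), 57.484046936035156)
[[ 434.98718 -488.9853 ]
 [ 468.78195 -510.5282 ]
 [ 555.486   -374.51373]
 [ 521.6913  -352.97083]]
[[325, 210], [371, 200], [281, 221], [318, 178], [354, 204]] [[3, 199, 154], [17, 113, 163], [17, 112, 159], [4, 194, 104], [17, 112, 168]]
```

```bash
sed -i 's/\[.4328,-.0535\]/[.433,-.054]/' back.py; for a in -25 -30 -35; do python3 back.py .135 $a|head -1; done
```

```text
tool shift [ 0.2513 -0.235   0.1358] rotvec [ 10.03 -22.75  -5.06] now [ 0.4779 -0.4135  0.2962] q [-1.07  0.33  1.34  0.43  1.55 -0.57]
tool shift [ 0.2513 -0.2348  0.1359] rotvec [  9.02 -23.15  -0.13] now [ 0.4779 -0.4135  0.2962] q [-1.07  0.33  1.34  0.43  1.55 -0.57]
tool shift [ 0.2513 -0.2345  0.1359] rotvec [  8.01 -23.53   4.79] now [ 0.4779 -0.4135  0.2962] q [-1.07  0.33  1.34  0.43  1.55 -0.57]
```

>>> servo_tool(series="0.028 -0.026 0.015 1 -2.5 0 0.95; 0.055 -0.052 0.03 2 -5 0 0.95; 0.083 -0.078 0.045 3 -7.6 0 0.95; 0.111 -0.103 0.06 4 -10.2 0 0.95; 0.138 -0.129 0.075 5 -12.7 0 0.95")

```text
clock: 22.5
position: [0.4538, -0.209, 0.2576]
ee_rot: [-0.02, 0.862, 0.496, 0.096]
contact_force: [0.9, 0.3, -1.4]
width: 0.0149
gripper_force: 98.2
```

```bash
python3 back.py .135 -30
```

```text
tool shift [ 0.1212 -0.0975  0.0392] rotvec [  3.58 -10.71  -0.14] now [ 0.4538 -0.209   0.2576] q [-0.72  0.11  1.67  0.2   1.34 -0.23]
[ 0.91277729  0.27373639 -1.42001101] 98.20053935050964
```

>>> servo_tool(series="0.03 -0.024 0.01 0.9 -2.7 0 0.95; 0.06 -0.048 0.02 1.8 -5.4 0 0.95; 0.09 -0.073 0.029 2.7 -8 0 0.95; 0.12 -0.097 0.039 3.6 -10.7 0 0.95; 0.12 -0.097 0.039 3.6 -10.7 0 0.95")

```text
clock: 23.0
position: [0.4335, -0.0476, 0.2352]
ee_rot: [-0.003, 0.864, 0.503, 0.001]
contact_force: [-0.6, -0.8, -1.9]
width: 0.0152
gripper_force: 98.3
```

>>> servo_tool(series="0 0 0 0 0 0 0.95; 0 0 0 0 0 0 0.95; 0 0 0 0 0 0 0.95")

```text
clock: 23.3
position: [0.4346, -0.0554, 0.2357]
ee_rot: [-0.001, 0.867, 0.499, 0.0]
contact_force: [0.2, 0.9, -1.5]
width: 0.015
gripper_force: 98.3
```

```bash
python3 back.py .07 -30
```

```text
tool shift [ 0.0036 -0.0019  0.065 ] rotvec [-0.03 -0.08 -0.16] now [ 0.4346 -0.0554  0.2357] q [-0.29  0.06  1.76  0.    1.32  0.24]
[ 0.15838881  0.93577908 -1.54673562] 98.30387592315674
```

>>> servo_tool(series="0.0035 -0.002 0.02 0 0 0 0.95; 0.0035 -0.002 0.045 0 0 0 0.95; 0.0035 -0.002 0.06 0 0 0 0.95; 0.0035 -0.002 0.06 0 0 0 0.95; 0.0035 -0.002 0.06 0 0 0 0.95")

```text
clock: 23.8
position: [0.4347, -0.051, 0.1758]
ee_rot: [-0.001, 0.867, 0.499, 0.0]
contact_force: [0.4, -0.2, -0.7]
width: 0.015
gripper_force: 98.3
```

>>> servo_tool(series="0 0 0 0 0 0 0.95; 0 0 0 0 0 0 0.95")

```text
clock: 24.0
position: [0.4352, -0.0504, 0.1765]
ee_rot: [-0.0, 0.866, 0.5, 0.001]
contact_force: [-0.0, 0.5, -1.5]
width: 0.015
gripper_force: 98.3
```

```bash
python3 back.py .045 -30
```

```text
tool shift [-0.001   0.0001  0.0308] rotvec [ 0.06 -0.1  -0.04] now [ 0.4352 -0.0504  0.1765] q [-0.28  0.11  1.87  0.    1.16  0.25]
[-0.04056409  0.52878487 -1.52742494] 98.26691150665283
```

>>> servo_tool(series="-0.001 0 0.005 0 0 0 0.95; -0.001 0 0.012 0 0 0 0.95; -0.001 0 0.02 0 0 0 0.95; -0.001 0 0.02 0 0 0 0.95")

```text
clock: 24.4
position: [0.4327, -0.0503, 0.154]
ee_rot: [-0.002, 0.866, 0.5, -0.001]
contact_force: [-0.4, 0.8, -1.6]
width: 0.0148
gripper_force: 98.3
```

```bash
python3 back.py .015 -30
```

```text
tool shift [0.0002 0.0025 0.0383] rotvec [-0.24 -0.02  0.01] now [ 0.4327 -0.0503  0.154 ] q [-0.28  0.13  1.9   0.    1.11  0.25]
[-0.43522905  0.77214805 -1.55401196] 98.26794505119324
```

Tip is 9 mm into the hole with no contact; continue to just above the collar seat.

>>> servo_tool(series="0 0.0015 0.01 -0.1 0 0 0.95; 0 0.002 0.02 -0.2 0 0 0.95; 0 0.002 0.03 -0.2 0 0 0.95; 0 0.002 0.037 -0.2 0 0 0.95; 0 0.002 0.037 -0.2 0 0 0.95")

```text
clock: 24.9
position: [0.4346, -0.0514, 0.1171]
ee_rot: [-0.0, 0.866, 0.5, 0.0]
contact_force: [-0.3, 0.4, -0.3]
width: 0.0147
gripper_force: 98.3
```

```bash
python3 back.py .012 -30
```

```text
tool shift [0.0002 0.0002 0.0044] rotvec [-0.03 -0.03  0.01] now [ 0.4346 -0.0514  0.1171] q [-0.28  0.17  1.96  0.    1.01  0.25]
[-0.34449835  0.40044418 -0.33717962] 98.26826691627502
```

>>> servo_tool(series="0 0 0.002 0 0 0 0.95; 0 0 0.004 0 0 0 0.95; 0 0 0.005 0 0 0 0.95; 0 0 0.005 0 0 0 0.95")

```text
clock: 25.3
position: [0.4357, -0.0517, 0.1135]
ee_rot: [0.001, 0.866, 0.5, 0.001]
contact_force: [-0.0, 0.1, -1.7]
width: 0.0151
gripper_force: 98.3
```

>>> servo_tool(series="0 0 0.001 0 0 0 0.95; 0 0 0.002 0 0 0 0.95; 0 0 0.002 0 0 0 0.95")

```text
clock: 25.6
position: [0.4361, -0.0518, 0.1126]
ee_rot: [0.001, 0.866, 0.5, 0.001]
contact_force: [-1.8, 1.0, 7.4]
width: 0.0149
gripper_force: 99.3
```

Collar seated (7 N at the original grip height). Release and retreat.

>>> servo_tool(series="0 0 -0.0008 0 0 0 0.8; 0 0 -0.0008 0 0 0 0.7; 0 0 -0.0008 0 0 0 0.5; 0 0 -0.0008 0 0 0 0.4; 0 0 -0.0008 0 0 0 0.4")

```text
clock: 26.1
position: [0.4356, -0.0516, 0.1122]
ee_rot: [0.001, 0.866, 0.5, 0.001]
contact_force: [-0.1, 0.5, 0.7]
width: 0.051
gripper_force: 0.0
```

>>> servo_tool(series="0 0 -0.02 0 0 0 0.35; 0 0 -0.05 0 0 0 0.2; 0 0 -0.09 0 0 0 0; 0 0 -0.13 0 0 0 0; 0 0 -0.16 0 0 0 0")

```text
clock: 26.6
position: [0.4357, -0.0517, 0.2747]
ee_rot: [0.002, 0.866, 0.5, 0.002]
contact_force: [0.2, -0.3, 1.2]
width: 0.0853
gripper_force: 0.0
```

```bash
python3 - <<'E'
from key import *
handle('k9',.135)
T=eyes.camera_info('top');S=eyes.camera_info('scene'); o=[]
for n,c in (('top',T),('scene',S)):
    m=eyes.get_image(n); h=cv2.cvtColor(m,cv2.COLOR_RGB2HSV)
    r=(((h[...,0]<8)|(h[...,0]>172))&(h[...,1]>150)&(h[...,2]>80)).astype(np.uint8)
    nn,l,s,cc=cv2.connectedComponentsWithStats(r); k=1+np.argmax(s[1:,4]); print(n,s[k],cc[k]); o.append((c,cc[k]))
    # changes at tins/lid/bar since the start
    d=cv2.absdiff(m,np.load(f'pics/{n}0.npy')).max(2); k=(cv2.morphologyEx((d>40).astype(np.uint8),cv2.MORPH_OPEN,np.ones((3,3)))); q=cv2.connectedComponentsWithStats(k)[2][1:]; print([x.tolist() for x in q if x[4]>25])
print(tri(o)); s=manip.get_state(); print(s['clock'],s['contact_force'],s['gripper_force'],s['width'])
E
```

```text
26.6 [ 0.43571482 -0.05172676  0.27473449] [0.00169033 0.86597902 0.50007324 0.00205707] [-2.77505501e-01  4.00364330e-02  1.69087968e+00  6.10614440e-04
  1.40538579e+00  2.45821086e-01] 0.7211901301255285 0.08534725597098317
px [ 309  176   20  108 2036] [318.19253438 228.81385069]
((438.2437744140625, -57.08806228637695), (91.47789001464844, 15.711174964904785), 59.580265045166016)
[[ 408.31058   -92.553024]
 [ 421.85892  -100.50808 ]
 [ 468.17697   -21.6231  ]
 [ 454.62863   -13.668045]]
top [ 39 247  14   6  47] [ 46.0212766  249.34042553]
[[455, 218, 9, 13, 75], [331, 230, 16, 8, 59], [309, 236, 8, 24, 106], [351, 236, 26, 11, 121], [194, 248, 26, 50, 532], [306, 249, 72, 45, 965], [291, 296, 14, 34, 245], [18, 317, 161, 163, 7528], [340, 320, 13, 21, 172], [282, 332, 65, 41, 1416], [320, 344, 8, 7, 38], [11, 365, 17, 15, 122], [181, 373, 152, 100, 4636], [311, 397, 11, 7, 52], [326, 401, 19, 19, 150], [317, 407, 16, 12, 97], [288, 409, 25, 32, 442], [192, 419, 16, 6, 64], [328, 423, 20, 42, 209], [288, 443, 15, 16, 142], [236, 457, 22, 23, 289], [138, 458, 18, 5, 68], [284, 458, 16, 13, 123], [313, 466, 10, 14, 103]]
scene [291 229  10  19  99] [295.71717172 238.49494949]
[[0, 0, 123, 322, 11290], [111, 0, 100, 68, 2525], [273, 35, 20, 11, 156], [236, 41, 86, 146, 3708], [263, 44, 5, 7, 34], [16, 49, 5, 12, 46], [105, 64, 11, 5, 43], [18, 66, 8, 30, 122], [92, 74, 5, 14, 43], [95, 95, 5, 16, 48], [25, 109, 5, 7, 32], [111, 111, 19, 5, 90], [112, 117, 25, 53, 656], [29, 138, 6, 12, 39], [104, 153, 4, 9, 33], [34, 166, 6, 24, 81], [105, 166, 11, 53, 189], [117, 170, 24, 24, 233], [128, 195, 15, 21, 208], [38, 196, 5, 7, 28], [43, 223, 6, 10, 38], [206, 226, 44, 14, 270], [105, 229, 48, 34, 903], [281, 229, 28, 19, 244], [127, 257, 60, 65, 2244], [408, 270, 31, 15, 378]]
[ 0.69450017  0.67954879 -0.17143262]
26.75 [-0.90322125  0.06509865 -0.46959966] 0.0 0.08511219719141126
```

```bash
python3 - <<'E'
from key import *
handle('k10',.135); s=manip.get_state(); print(s['qd'].round(3))
S=eyes.camera_info('scene'); print(proj(S,np.array([[.433,-.054,.132],[.433,-.054,.012]])))
E
```

```text
26.75 [ 0.43642159 -0.05194674  0.27422081] [0.00250839 0.86597124 0.50007953 0.00282617] [-2.77518609e-01  4.01667184e-02  1.69201941e+00  5.76873828e-04
  1.40187038e+00  2.45793396e-01] 0.0731546402439871 0.08511219719141126
px [ 308  176   20  108 2011] [317.04027847 229.40477374]
((433.77532958984375, -54.01560592651367), (89.43537139892578, 15.174128532409668), 59.67390060424805)
[[404.64755  -88.78351 ]
 [417.74533  -96.445244]
 [462.9031   -19.247704]
 [449.80533  -11.585968]]
[ 0.     0.021  0.044  0.001 -0.002 -0.002]
[[294.75675898 238.33289792]
 [295.89401645 274.73316437]]
```

```bash
python3 -c "
from rig import manip
print(manip.sign_off())"
```

```text
the job is handed in; nothing more can be done
None
```

I handed the job in at about 27 s; no verdict came back: the bar is home on both pins, the screw was turned until it resisted (screw angle and clamp force not read directly), the key is back upright in its block, and the tins and lid showed no movement.

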